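Level the specimen feeder, stack its cases and switch it on

TASK

The specimen feeder rocks: turn its two levelling screws until the base stands level with all four feet carrying weight. Only then stack every closed specimen case on the bench squarely into one column on the steel load pad, in any order and with their long sides running front to back along the base, set the hold-down weight squarely on top, and last throw the toggle on the supply box fully over to its far side. Leave the base where it stands and the other things on the bench alone.

Things in the scene. Friction and masses are not known exactly. Their poses are not given: they have to be found in the camera images.
- base: White feeder base, loose on four feet, 4 kg: plate 220 mm (x) by 270 mm (y), its top 50 mm above the origin. Origin: centre of the base at the feet's undersides (2 mm lower when the feet are squeezed); z up, x away from the two screws, y left. A grey drive housing, 26 by 150 mm, stands along the +x edge, its top 90 mm above the origin. Not to be shoved along
- load_pad (a point): Centre of the top face of the flat steel load pad, 84 mm (x) by 70 mm (y) and 6 mm high, on the base: 56 mm above the base's origin and 30 mm towards +x. Axes as the base's. The column of cases stands here, 70 mm sides along the base's x
- screw_l (a joint): Left (+y) levelling screw, at base x = -85, y = +108 mm. Rad, growing clockwise seen from above; clockwise lowers its foot, and the knob with it, by 12 mm a turn (1.91 mm a rad). At 0 its foot is level with the fixed feet and the knob's underside is 15 mm above the plate; negative: foot too short; positive: too long. Travel -6.3 to 4.5; needs about 0.1 N m and stays put
- screw_r (a joint): Right (-y) levelling screw, at base x = -85 mm, y = -108 mm; otherwise as screw_l
- screw_l_grip (a point): Gripping point on the left screw's black knob: on its axis, 11 mm below the top of the bar. The bar is 50 mm long (point x), 15 mm wide (point y) and 27 mm high, above a skirt 38 mm across and 8 mm high; z up. Turns with the screw
- screw_r_grip (a point): The same point on the right screw's knob
- foot_front_l: Rubber foot under the left screw, 32 mm across. Each foot is springy (6 N per mm), and carries about 10 N when all four share the base's weight. Origin at its underside
- foot_front_r: Rubber foot under the right screw
- foot_rear_l: Fixed-height rubber foot at base x = +85, y = +108 mm
- foot_rear_r: Fixed-height rubber foot at base x = +85, y = -108 mm
- case_1: Closed grey specimen case with a dark lid seam, small steel catch on its -x end and paper label on top: 70 mm (x) by 56 mm (y) by 20 mm high, 0.14 kg. Origin: centre of its underside, z up. May be absent
- case_2: Closed grey specimen case with a dark lid seam, small steel catch on its -x end and paper label on top: 70 mm (x) by 56 mm (y) by 20 mm high, 0.14 kg. Origin: centre of its underside, z up. May be absent
- case_3: Closed grey specimen case with a dark lid seam, small steel catch on its -x end and paper label on top: 70 mm (x) by 56 mm (y) by 26 mm high, 0.18 kg. Origin: centre of its underside, z up. May be absent
- case_4: Closed grey specimen case with a dark lid seam, small steel catch on its -x end and paper label on top: 70 mm (x) by 56 mm (y) by 26 mm high, 0.18 kg. Origin: centre of its underside, z up. May be absent
- weight: Hold-down weight, 0.45 kg: steel slab 64 mm (x) by 50 mm (y) by 16 mm high with a dark round grip knob, 26 mm across, from 22 to 48 mm above the underside. Origin: centre of the slab's underside, z up
- toggle (a joint): Toggle lever on top of the fixed grey supply box (150 by 150 by 70 mm high): 0 as found (leaning towards the robot's side), 1.0 rad when fully over to the far side; a light push (about 1 N at the ball) moves it and it stays where it is left
- toggle_tip (a point): Centre of the toggle's ball end, 26 mm across, 80 mm from its pivot (the pivot is 92 mm above the table; the lever stands 0.5 rad from upright at either end). Turns with the lever: its y axis is the hinge axis, and the level part of its x axis is the direction in which the lever is thrown
- mount_a: Black cylindrical specimen mount, 32 mm across, 20 mm high; bystander, origin at underside
- mount_b: Another black specimen mount, as mount_a; bystander
- eyepiece: Black eyepiece, 40 mm across, 54 mm high; bystander
- jar: Closed glass jar, 48 mm across, 60 mm high; bystander
- driver: Screwdriver, 160 mm long along its x, lying; bystander
- mouse: Black computer mouse, 100 by 60 by 30 mm; bystander
- dish: White dish, 70 mm across, 22 mm high; bystander
Not all that is in view belongs to the job. What is shaped like the case_1 but green or red is not meant.

How it is judged:
By the outcome, as a careful person would: the job done as asked, in the order asked, and still so for the second after the job is handed in, with the robot touching nothing.
Of case_1, case_2, case_3, case_4 only 2 to 4 are there at a start; the rules pass over those that are not, and their reading is None.
At some moment in a run one of case_1, case_2, case_3, case_4 may be knocked a few centimetres aside while the robot is not near it.
Once in a run the grip may slacken for a moment while it holds something.
It also fails if it takes over 210 s, if anything falls off the work surface, if the arm or the gripper's body presses on something with over 40 N, if the wrist force passes 120 N, or if a joint passes its speed limit or range.

ROBOT

A 6-joint arm with a two-finger parallel gripper is mounted at the origin on the work surface. World frame = base frame: x ahead of the robot, y to its left, z up, the work surface at z = 0. Lengths are in m, angles in rad, forces in N, time in s.
With the tool pointing down it reaches from about 0.425 to 0.95 m from the base axis. Payload 3.5 kg.
Tool frame: the origin (TCP) lies between the finger pads; the fingertips stand 22 mm ahead of it and the grasp point (between the pads) lies 3 mm ahead of it (ctrl.nose_length is the z of the fingertips in the tool frame, in m); z points along the fingers, y is the line along which they close (so a half turn about z gives the same grasp; the last joint's range is limited). The gripper opens to 85 mm and grips with 20 to 120 N. Pads are 22 mm wide; open, the fingers measure 114 mm over their backs; the gripper's body (76 mm by 85 mm) begins 54 mm behind the grasp point. The pads swing forward as they close: fully open they stand 13 mm farther back than shut.
Start: joints at [1.076, 0.286, 1.577, -0, 1.279, -0.15], TCP at [0.228, 0.635, 0.253] pointing down, gripper open.
Joint ranges: [-2.77, 2.77], [-0.9, 2.22], [0.21, 2.48], [-1.53, 4.67], [0.24, 2.81], [-2.84, 2.84]. Speed limits (rad/s): [2.79, 2.79, 3.14, 3.14, 3.14, 3.14].

INTERFACE

Orientations are given as a unit quaternion [x, y, z, w].
In Python, from plant import ctrl gives the robot as it stands. The module is installed in compiled form; this text tells all that it offers.
- The arm moves only by the tool send_rows, never from a script. Its argument "rows" is text: rows parted by semicolons, each of 7 numbers parted by spaces: the turn, a rotation vector about the tool's x, y, z in shares of 90 degrees (1.0 is 90 degrees), then the shift along the tool's x, y, z in a scale on which 1.0 is 0.5 m, then the opening, from -1 (shut) to 1 (fully open). A call has 1 to 8 rows; each row is the pose to reach, as a shift and turn from the pose commanded when the call began, along the tool's axes at that moment; what a row does not reach only later rows make up. A row lasts 1/8 s, in which the tool goes at most 62.5 mm and 10.7 degrees, less where a joint would pass 70% of its speed; a pose out of reach is approached as far as the arm can. No shift or turn number may pass 1 either way. A call with a gripper value outside its range is refused whole. The fingers move at their own pace and stop on an object; "grip_force" is the grip in N (left out, the last holds). Time passes only in rows, so rows that repeat a pose let the fingers close. It gives the time, the measured TCP pose, the force, the opening and the grip force at its end, in the units of the state.
- ctrl.get_state(): the state, without advancing time (a new reading comes with each control period).
- ctrl.read_camera(name): name is "scene" or "top" or "wrist"; returns a dict with "color" (400x640x3 uint8, red, green, blue), "fx", "fy", "cx", "cy" (pixels), "extrinsics" (4x4, takes a point from world to camera coordinates). Camera axes: x right, y down, z forward; pixel columns grow to the right and rows downward; lengths in m; the calibration is good to about 2 mm. A picture is of the moment at which its call begins. There is no depth.
- ctrl.sign_off(): hands the job in; it is judged then, once.
Trained networks look in a picture, given as the dict that the camera call returned (one of the last four; its "shot" number tells which), for a name from the list of things; names that differ only in an ending like _2 or _b are one class to them, and where a whole thing is asked for, a point or a joint stands for the part that bears it (a point fixed in the world has none). Each returns a list of dicts, best first, with "p" (0 to 1); they miss things now and then, are a little off and sometimes report something else, mostly with a low value. They report only what shows in the picture. A call takes as long as a camera call. They do not tell look-alikes from the thing itself.
- ctrl.look_for(picture, target): "position" ([x, y, z] in m, in the coordinates of the camera as it stood for that picture, good to about 4 mm: the middle of the surface that is visible of it).
The state is a dict: "time": time; "qpos": joint angles; "dq": joint speeds; "joint_efforts": joint torques, N m; "eef_pos": TCP position; "tcp_rot": TCP orientation; "contact_force": force on the tool from outside, world axes, zero at the start; "wrist_torque": the same for the moment, N m; "opening": opening from 0.0 (shut) to 1.0 (fully open); "finger_force": force on a finger pad.
Only numpy, scipy, OpenCV 4.12 (cv2) and the standard library are available. Lean on these libraries where they do the work, as an engineer would, in place of code of your own. Each camera call takes 0.05 s, during which the arm holds its last target. There are 200 camera calls.

## Working session

There is one attempt and no reset: what is moved stays moved. The work goes in short steps, Python scripts to look and compute and a tool call to move; the robot and the scene stay as the last step left them, time stands still between calls to the robot, and variables do not carry over. Pictures are saved under pics/ and viewed, at most 17 in all, crops included, and the job is handed in when it is done.

Besides the shell and the picture viewer there is one more tool, called after "Call:" as a command line: name --argument value ..., lists and objects as JSON in quotes. send_rows: Moves the arm, as the interface text tells. Its arguments: {"type":"object","properties":{"rows":{"type":"string"},"grip_force":{"type":"number"}},"required":["rows"]}

```bash
mkdir -p pics; cat > h.py <<'E'
import numpy as np, cv2
from plant import ctrl
from scipy.spatial.transform import Rotation as R
def shot(n,f=None):
    p=ctrl.read_camera(n)
    if f: cv2.imwrite('pics/'+f,p['color'][:,:,::-1])
    return p
def w(p,c): # cam->world
    E=np.array(p['extrinsics']); return E[:3,:3].T@(np.array(c)-E[:3,3])
def px(p,X):
    E=np.array(p['extrinsics']); c=E[:3,:3]@np.array(X)+E[:3,3]; return np.array([p['fx']*c[0]/c[2]+p['cx'],p['fy']*c[1]/c[2]+p['cy']])
def ray(p,uv,z): # pixel-> world at height z
    E=np.array(p['extrinsics']); o=-E[:3,:3].T@E[:3,3]; d=E[:3,:3].T@np.array([(uv[0]-p['cx'])/p['fx'],(uv[1]-p['cy'])/p['fy'],1]); return o+d*(z-o[2])/d[2]
def find(p,t,n=6,pm=.15):
    for d in ctrl.look_for(p,t)[:n]:
        if d['p']>pm:
            X=w(p,d['position']); print(t,round(d['p'],2),X.round(4),px(p,X).round(0))
E
python3 - <<'E'
from h import *
s=ctrl.get_state(); print({k:np.round(v,3) for k,v in s.items()}, ctrl.nose_length)
for n in ['top','scene']:
    p=shot(n,n+'0.png'); print(n,p['fx'],p['cx'],p['cy'],np.round(p['extrinsics'],3).tolist())
    for t in ['base','screw_l_grip','screw_l','case_1','case_3','weight','toggle','toggle_tip','foot_front_l','load_pad','dish','mouse']: find(p,t)
E
```

```text
{'time': np.float64(0.0), 'qpos': array([ 1.076,  0.287,  1.578, -0.   ,  1.279, -0.15 ]), 'dq': array([ 0.002,  0.   ,  0.   ,  0.   , -0.   , -0.   ]), 'joint_efforts': array([ 1.0000e-03, -4.0597e+01, -2.9263e+01, -0.0000e+00,  6.0000e-03,
       -0.0000e+00]), 'eef_pos': array([0.228, 0.635, 0.252]), 'tcp_rot': array([ 0.172,  0.985, -0.001, -0.   ]), 'contact_force': array([-0.824, -0.64 ,  0.095]), 'wrist_torque': array([0.003, 0.024, 0.041]), 'finger_force': np.float64(0.0), 'opening': np.float64(0.996)} 0.022
top 379.4231596994047 323.22069834962934 199.90794216967296 [[-0.014, -1.0, 0.009, -0.061], [-0.984, 0.013, -0.179, 0.568], [0.179, -0.012, -0.984, 1.064], [0.0, 0.0, 0.0, 1.0]]
base 0.9 [0.567  0.1307 0.0489] [255. 201.]
base 0.49 [0.4801 0.2348 0.1002] [214. 229.]
screw_l_grip 0.59 [ 0.4502 -0.408   0.0193] [438. 239.]
screw_l_grip 0.57 [0.4814 0.2366 0.1015] [213. 229.]
screw_l_grip 0.41 [0.7691 0.1209 0.0224] [261. 138.]
screw_l 0.71 [0.4792 0.232  0.101 ] [215. 229.]
screw_l 0.51 [0.4843 0.0211 0.0928] [292. 227.]
case_1 0.97 [ 0.4563 -0.2853  0.0281] [397. 237.]
ca
[... 1616 characters left out ...]
49.]
case_1 0.6 [ 0.3366 -0.3848  0.0248] [202. 215.]
case_3 0.98 [ 0.4591 -0.4137  0.0161] [207. 243.]
case_3 0.84 [ 0.6223 -0.154   0.0301] [309. 241.]
case_3 0.66 [ 0.4743 -0.2886  0.0233] [247. 229.]
case_3 0.64 [ 0.4472 -0.1617  0.0208] [281. 212.]
case_3 0.62 [ 0.4147 -0.5474  0.0193] [158. 249.]
case_3 0.6 [ 0.3366 -0.3848  0.0248] [202. 215.]
weight 0.71 [ 0.6156 -0.2897  0.0123] [267. 260.]
weight 0.69 [0.4843 0.2286 0.0893] [387. 166.]
weight 0.45 [ 0.4591 -0.4114  0.0155] [208. 242.]
toggle 0.65 [0.4258 0.4211 0.1499] [422. 129.]
foot_front_l 0.47 [ 0.7349 -0.2018  0.0188] [314. 273.]
load_pad 0.71 [0.5799 0.1075 0.0514] [374. 200.]
mouse 0.96 [ 0.7756 -0.0801  0.0237] [360. 265.]
```

```bash
python3 - <<'E'
import cv2
a=cv2.imread('pics/top0.png');b=cv2.imread('pics/scene0.png')
cv2.imwrite('pics/top0c.png',cv2.resize(a[100:320,100:520],(800,419),interpolation=3))
cv2.imwrite('pics/scene0c.png',cv2.resize(b[90:320,120:480],(800,511),interpolation=3))
E
```

```text
(no output)
```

View pics/top0c.png

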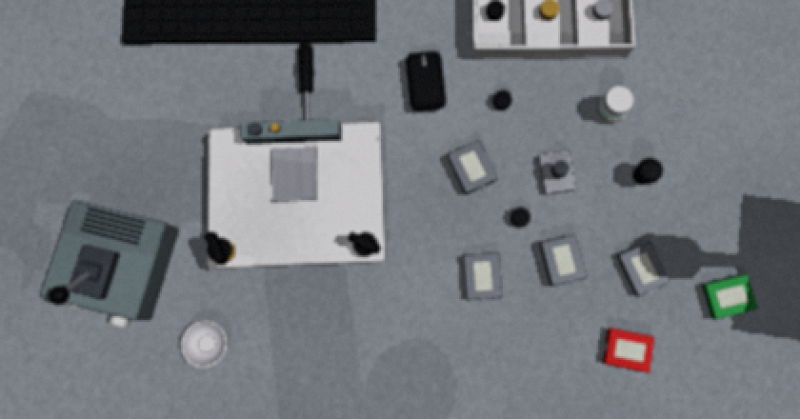

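View pics/scene0c.png

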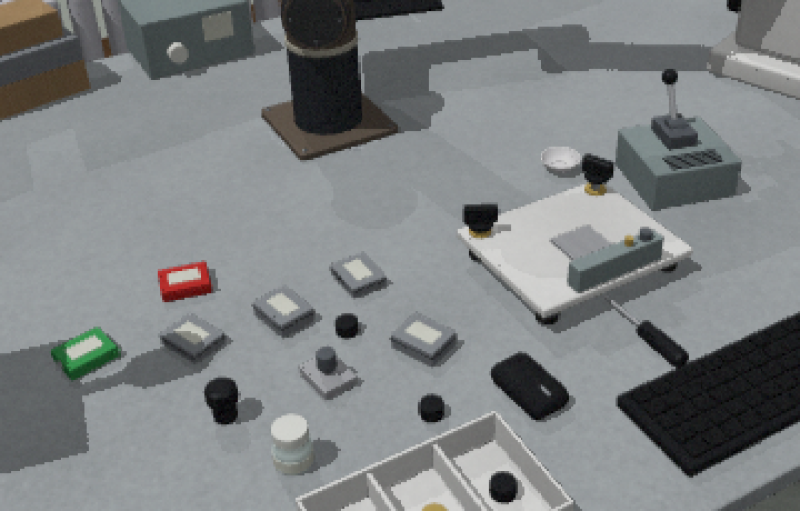

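```bash
cat >> h.py <<'E'
def TR():
    s=ctrl.get_state(); return np.array(s['eef_pos']),R.from_quat(s['tcp_rot'])
def go(pos,yaw=None,tilt=(0,0,0),name=''):
    """yaw deg of tool x in world (tool down); None keep. tilt: extra rotvec deg in tool frame"""
    p,r=TR()
    if yaw is None: y=curyaw()
    else: y=yaw
    t=R.from_euler('z',y,degrees=True)*R.from_euler('x',180,degrees=True)*R.from_rotvec(tilt,degrees=True)
    d=(r.inv()*t).as_rotvec(degrees=True); s=r.inv().apply(np.array(pos)-p)*1000
    n=max(np.linalg.norm(d)/10.7,np.linalg.norm(s)/62.5)
    print(name,'GO turn',d.round(1),'shift',s.round(1),'rows>=%.1f'%n)
def curyaw():
    p,r=TR(); x=r.apply([1,0,0]); return np.degrees(np.arctan2(x[1],x[0]))
E
python3 - <<'E'
from h import *
p=shot('wrist','w0.png'); E=np.array(p['extrinsics']); t,r=TR()
print(p['fx'],p['cx'],p['cy']); o=-E[:3,:3].T@E[:3,3]
print('cam in tool',r.inv().apply(o-t),'cam axes in tool (cols)',(r.inv().as_matrix()@E[:3,:3].T).round(3),curyaw())
E
```

```text
347.27813384516196 314.9267488064224 200.85826142787113
cam in tool [ 7.62504464e-02 -8.95890883e-05 -1.20649067e-01] cam axes in tool (cols) [[-0.    -0.955 -0.297]
 [ 1.     0.    -0.001]
 [ 0.001 -0.297  0.955]] 160.24536554325044
```

```bash
python3 - <<'E'
from h import *
go([.43,.125,.26],180,(0,-35,0))
E
```

```text
GO turn [ -6.  -34.6 -19.1] shift [-362.5 -412.    -6.7] rows>=8.8
```

The rows are not in the units I measure in: shifts go in shares of 0.5 m and turns go in shares of 90 degrees. I convert before sending: -412 mm / 500 = -0.824, -362 mm / 500 = -0.724, -34.6 degrees / 90 = -0.3844.

Call:
send_rows --rows "-0.0667 -0.3844 -0.2122 -0.724 -0.824 -0.014 1;-0.0667 -0.3844 -0.2122 -0.724 -0.824 -0.014 1;-0.0667 -0.3844 -0.2122 -0.724 -0.824 -0.014 1;-0.0667 -0.3844 -0.2122 -0.724 -0.824 -0.014 1;-0.0667 -0.3844 -0.2122 -0.724 -0.824 -0.014 1;-0.0667 -0.3844 -0.2122 -0.724 -0.824 -0.014 1;-0.0667 -0.3844 -0.2122 -0.724 -0.824 -0.014 1;-0.0667 -0.3844 -0.2122 -0.724 -0.824 -0.014 1"

```text
time: 2.35
eef_pos: [0.4116, 0.1696, 0.2604]
tcp_rot: [-0.0, 0.954, 0.0, 0.301]
contact_force: [0.5, 0.2, -0.2]
opening: 1.003
finger_force: 0.0
```

```bash
python3 - <<'E'
from h import *
p,r=TR(); print(p.round(3))
c=shot('wrist','w1.png')
for t in ['screw_l','screw_l_grip','load_pad','base']: find(c,t)
E
```

```text
[0.412 0.17  0.26 ]
screw_l 0.82 [0.4692 0.2369 0.094 ] [397. 128.]
screw_l 0.78 [0.4821 0.0254 0.0855] [148. 133.]
load_pad 0.62 [0.4827 0.0262 0.0835] [150. 132.]
load_pad 0.54 [ 0.5965 -0.1332  0.0273] [ 69. 172.]
base 0.79 [0.5253 0.1293 0.0457] [276. 139.]
```

View pics/w1.png

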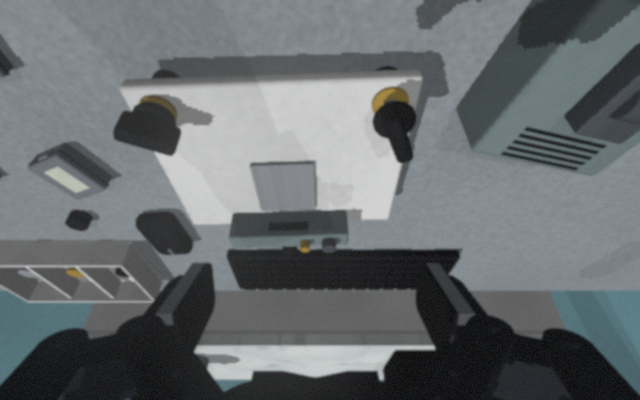

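```bash
python3 - <<'E'
from h import *
go([.52,.125,.30],180)
E
```

```text
GO turn [-0.  34.9 -0.1] shift [-112.   -45.6   29.3] rows>=3.3
```

To row units: -112 mm / 500 = -0.224, -45.6 mm / 500 = -0.0912, 34.9 degrees / 90 = 0.3878.

Call:
send_rows --rows "0 0.3878 0 -0.224 -0.0912 0.0586 1;0 0.3878 0 -0.224 -0.0912 0.0586 1;0 0.3878 0 -0.224 -0.0912 0.0586 1;0 0.3878 0 -0.224 -0.0912 0.0586 1;0 0.3878 0 -0.224 -0.0912 0.0586 1"

```text
time: 3.22
eef_pos: [0.5202, 0.1282, 0.2988]
tcp_rot: [-0.002, 1.0, -0.0, -0.0]
contact_force: [-0.6, 0.0, 0.6]
opening: 0.999
finger_force: 0.0
```

```bash
cat >> h.py <<'E'
import pickle
def save(c,f): pickle.dump(c,open(f,'wb'))
E
python3 - <<'E'
from h import *
p,r=TR(); print(p.round(3))
c=shot('wrist','w2.png'); save(c,'w2.pkl')
for t in ['screw_l','screw_l_grip','load_pad','base']: find(c,t)
t=shot('top'); save(t,'t2.pkl'); s=shot('scene'); save(s,'s2.pkl')
E
```

```text
[0.52  0.128 0.299]
screw_l 0.75 [0.4807 0.2338 0.1017] [432. 136.]
screw_l 0.34 [0.5544 0.1287 0.0551] [316. 198.]
screw_l_grip 0.93 [0.4803 0.2368 0.101 ] [435. 135.]
screw_l_grip 0.6 [ 0.528  -0.215   0.0251] [ 19. 168.]
screw_l_grip 0.3 [0.5547 0.131  0.0511] [318. 198.]
load_pad 0.57 [0.5532 0.1282 0.0518] [315. 197.]
load_pad 0.55 [0.3632 0.2732 0.0106] [453.  13.]
base 0.69 [0.5515 0.1321 0.0467] [319. 194.]
base 0.35 [0.4764 0.2327 0.1035] [432. 131.]
```

View pics/w2.png

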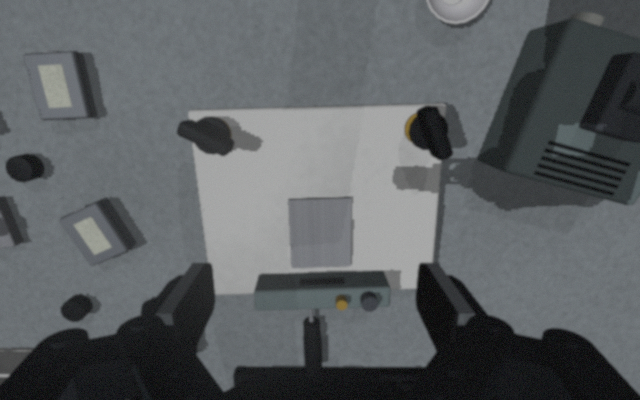

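```bash
cat > fit.py <<'E'
from h import *
from scipy.optimize import minimize
BAR=np.array([[x,y,z] for x in(-.025,.025) for y in(-.0075,.0075) for z in(-.016,.011)])
a=np.linspace(0,2*np.pi,24,endpoint=False)
SK=np.array([[.019*np.cos(t),.019*np.sin(t),z] for t in a for z in(-.024,-.016)])
def render(c,v,S=4):
    m=np.zeros((400*1,640*1),np.uint8)
    q=R.from_euler('z',v[3]).as_matrix()
    E=np.array(c['extrinsics'])
    for P in (BAR,SK):
        X=(P@q.T+v[:3])@E[:3,:3].T+E[:3,3]
        uv=np.c_[c['fx']*X[:,0]/X[:,2]+c['cx'],c['fy']*X[:,1]/X[:,2]+c['cy']]
        h=cv2.convexHull((uv*16).round().astype(np.int32))
        cv2.fillConvexPoly(m,h,255,cv2.LINE_AA,4)
    return m/255.
def fit(cams,x0,thr=70,verbose=1):
    rois=[]
    for c in cams:
        u,v=px(c,x0).astype(int); f=c['fx']/np.linalg.norm((np.array(c['extrinsics'])@np.r_[x0,1])[:3])
        k=int(.045*f); sl=(slice(max(0,v-k),v+k),slice(max(0,u-k),u+k))
        g=c['color'].max(2).astype(float)[sl]
        rois.append((sl,1/(1+np.exp((g-thr)/8))))
    def cost(v):
        return sum(((render(c,v)[sl]-d)**2).sum()/max(d.sum(),1) for c,(sl,d) in zip(cams,rois))
    best=None
    for th in np.radians(np.arange(-90,90,22.5)):
        for dz in (-.006,.004):
            s=np.r_[x0[0],x0[1],x0[2]+dz,th]
            sim=np.vstack([s]+[s+e for e in np.diag([.004,.004,.006,.2])])
            o=minimize(cost,s,method='Nelder-Mead',options=dict(initial_simplex=sim,xatol=1e-4,maxiter=250))
            if best is None or o.fun<best.fun: best=o
    print('fit',best.x[:3].round(4),'deg',np.degrees(best.x[3]).round(1),'cost',round(best.fun,3))
    return best.x
E
python3 - <<'E'
from fit import *
c=[pickle.load(open(f,'rb')) for f in('w2.pkl','t2.pkl','s2.pkl')]
for x0 in ([.48,.234,.093],[.485,.02,.085]):
    x0=np.array(x0)
    fit(c[:1],x0); fit([c[0],c[2]],x0); fit([c[0],c[1],c[2]],x0)
E
```

```text
fit [0.4819 0.2498 0.0612] deg 27.9 cost 0.096
fit [0.4789 0.2417 0.0859] deg 28.9 cost 0.501
fit [0.4781 0.242  0.0852] deg 26.4 cost 1.126
fit [0.4896 0.0102 0.0398] deg -113.9 cost 0.037
fit [0.4845 0.0225 0.0781] deg 65.0 cost 0.476
fit [0.4844 0.0226 0.0783] deg 66.0 cost 0.95
```

```bash
python3 - <<'E'
from h import *
go([.43,.13,.21],180,(0,-50,0))
E
```

```text
GO turn [ -0.  -49.9   0. ] shift [89.6  4.1 89.9] rows>=4.7
```

To row units: 90 mm / 500 = 0.18, 40 mm / 500 = 0.08, -50 degrees / 90 = -0.5556.

Call:
send_rows --rows "0 -0.5556 0 0.18 0.008 0.04 1;0 -0.5556 0 0.18 0.008 0.08 1;0 -0.5556 0 0.18 0.008 0.18 1;0 -0.5556 0 0.18 0.008 0.18 1;0 -0.5556 0 0.18 0.008 0.18 1;0 -0.5556 0 0.18 0.008 0.18 1;0 -0.5556 0 0.18 0.008 0.18 1"

```text
time: 4.45
eef_pos: [0.4589, 0.1443, 0.2228]
tcp_rot: [0.002, 0.911, -0.005, 0.413]
contact_force: [0.0, -0.1, -0.2]
opening: 0.997
finger_force: 0.0
```

```bash
python3 - <<'E'
from h import *
p,r=TR(); print(p.round(3))
c=shot('wrist','w3.png'); save(c,'w3.pkl')
from fit import *
w2=pickle.load(open('w2.pkl','rb'))
for x0 in ([.48,.234,.093],[.485,.02,.085]):
    x0=np.array(x0); fit([c],x0); fit([c,w2],x0,thr=60)
i=c['color'][40:240,110:460,::-1]; cv2.imwrite('pics/w3c.png',cv2.rotate(cv2.resize(i,(800,457),interpolation=3),cv2.ROTATE_180))
E
```

```text
[0.459 0.144 0.223]
fit [0.4932 0.2475 0.0763] deg 26.0 cost 0.028
fit [0.4817 0.2412 0.0866] deg -153.2 cost 0.295
fit [0.5002 0.0117 0.0686] deg -113.2 cost 0.09
fit [0.4872 0.0222 0.08  ] deg -112.7 cost 0.599
```

View pics/w3c.png

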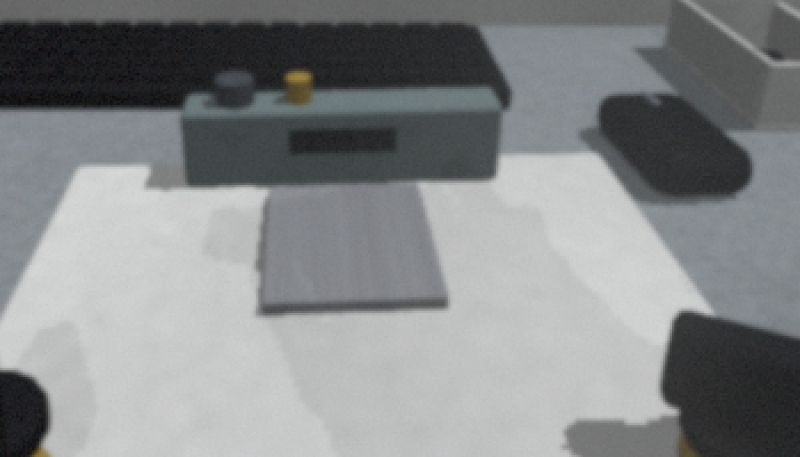

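```bash
cat > plate.py <<'E'
from h import *
def plate(c,z=.049):
    g=c['color'].astype(int); m=((g.min(2)>125)&(g.max(2)-g.min(2)<25)).astype(np.uint8)
    m=cv2.morphologyEx(m,cv2.MORPH_OPEN,np.ones((3,3)))
    n,l,st,_=cv2.connectedComponentsWithStats(m)
    k=1+np.argmax(st[1:,4]); h=cv2.convexHull(np.argwhere(l==k)[:,::-1].astype(np.int32))
    W=np.array([ray(c,u,z)[:2] for u in h[:,0].astype(float)])
    r=cv2.minAreaRect((W*1000).astype(np.float32)); print('rect mm',np.round(r[0],1),np.round(r[1],1),round(r[2],1), st[k,:4]); return r
E
python3 - <<'E'
from plate import *
for f in('w2.pkl','t2.pkl','s2.pkl'):
    c=pickle.load(open(f,'rb')); plate(c)
c=pickle.load(open('w2.pkl','rb'))
P=[ray(c,u,.055)[:2].round(4) for u in ((289,198),(352,197),(352,267),(291,267))]; print(P,np.mean(P,0))
Q=[ray(c,u,.049)[:2].round(4) for u in ((190,110),(446,104),(436,289),(205,294))]; print(Q)
E
```

```text
rect mm [566.  131.5] [217.8 266.2] 1.8 [188 105 252 190]
rect mm [ 505.2 -410.6] [1173.5  975.5] 89.0 [237  67 403 333]
rect mm [ 167.1 1147. ] [1637.4 4307.5] 8.0 [  0   0 640 400]
[array([0.554 , 0.0995]), array([0.5525, 0.1685]), array([0.6378, 0.1715]), array([0.6381, 0.1002])] [0.5956   0.134925]
[array([ 0.4611, -0.0016]), array([0.4542, 0.2622]), array([0.6703, 0.275 ]), array([ 0.6784, -0.0057])]
```

```bash
python3 - <<'E'
from h import *
go([.479,.238,.21],207)
E
```

```text
GO turn [-12.1  47.8 -25.6] shift [-3.2 94.1 22.5] rows>=5.2
```

To row units: 94 mm / 500 = 0.188, 22 mm / 500 = 0.044, 47.8 degrees / 90 = 0.5311.

Call:
send_rows --rows "-0.1344 0.5311 -0.2844 -0.006 0.188 0.044 1;-0.1344 0.5311 -0.2844 -0.006 0.188 0.044 1;-0.1344 0.5311 -0.2844 -0.006 0.188 0.044 1;-0.1344 0.5311 -0.2844 -0.006 0.188 0.044 1;-0.1344 0.5311 -0.2844 -0.006 0.188 0.044 1;-0.1344 0.5311 -0.2844 -0.006 0.188 0.044 1;-0.1344 0.5311 -0.2844 -0.006 0.188 0.044 1"

```text
time: 5.38
eef_pos: [0.4786, 0.2381, 0.2099]
tcp_rot: [-0.233, 0.972, 0.001, 0.001]
contact_force: [-0.0, -0.4, -0.3]
opening: 1.002
finger_force: 0.0
```

```bash
python3 - <<'E'
from fit import *
p,r=TR(); print(p.round(4),curyaw())
c=shot('wrist','w4.png'); save(c,'w4.pkl'); find(c,'screw_l_grip'); find(c,'screw_l')
x0=np.array([.479,.238,.093])
for t in (50,70): fit([c],x0,thr=t)
fit([c,pickle.load(open('w2.pkl','rb'))],x0)
E
```

```text
[0.4786 0.2381 0.2099] -153.04685955176126
screw_l_grip 0.83 [0.4784 0.2384 0.1006] [315. 207.]
screw_l 0.87 [0.486  0.0296 0.0858] [29. 74.]
screw_l 0.65 [0.4759 0.2337 0.1045] [311. 203.]
fit [0.4905 0.2463 0.0472] deg 24.8 cost 0.249
fit [0.4853 0.243  0.0673] deg 26.2 cost 0.093
fit [0.4811 0.242  0.0828] deg -154.0 cost 0.334
```

View pics/w4.png

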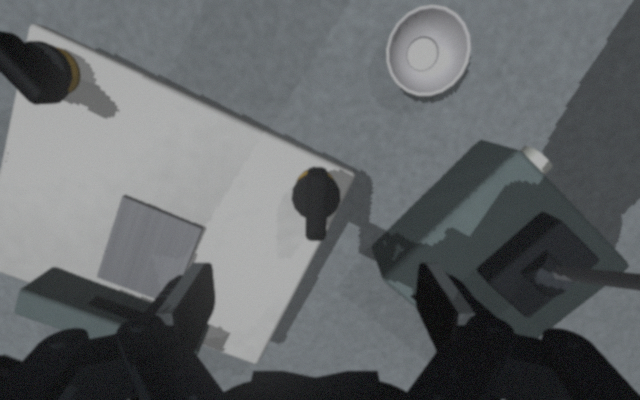

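To row units: 106 mm / 500 = 0.212, 60 mm / 500 = 0.12.

Call:
send_rows --rows "0 0 0 0 0 0.12 1;0 0 0 0 0 0.212 1;0 0 0 0 0 0.212 1;0 0 0 0 0 0.212 0;0 0 0 0 0 0.212 -1;0 0 0 0 0 0.212 -1;0 0 0 0 0 0.212 -1;0 0 0 0 0 0.212 -1" --grip_force 35

```text
time: 6.52
eef_pos: [0.4793, 0.2392, 0.1055]
tcp_rot: [-0.233, 0.972, 0.001, 0.002]
contact_force: [-2.5, 2.8, 2.8]
opening: 0.167
finger_force: 38.9
```

To row units: 2.6 mm / 500 = 0.0052, 2.3 mm / 500 = 0.0046, 80 degrees / 90 = 0.8889.

Call:
send_rows --rows "0 0 0.1111 0 0 0.0006 -1;0 0 0.2222 0 0 0.0012 -1;0 0 0.3333 0 0 0.002 -1;0 0 0.4444 0 0 0.0026 -1;0 0 0.5556 0 0 0.0032 -1;0 0 0.6667 0 0 0.004 -1;0 0 0.7778 0 0 0.0046 -1;0 0 0.8889 0 0 0.0052 -1"

```text
time: 7.52
eef_pos: [0.4792, 0.2389, 0.1027]
tcp_rot: [0.448, 0.894, 0.001, 0.001]
contact_force: [-2.6, 3.1, 5.0]
opening: 0.169
finger_force: 37.6
```

To row units: 1.6 mm / 500 = 0.0032, 1.5 mm / 500 = 0.003, 80 degrees / 90 = 0.8889.

Call:
send_rows --rows "0 0 0.1111 0 0 0.0006 -1;0 0 0.2222 0 0 0.0012 -1;0 0 0.3333 0 0 0.002 -1;0 0 0.4444 0 0 0.0024 -1;0 0 0.5556 0 0 0.0026 -1;0 0 0.6667 0 0 0.0028 -1;0 0 0.7778 0 0 0.003 -1;0 0 0.8889 0 0 0.0032 -1"

```text
time: 8.52
eef_pos: [0.4794, 0.2386, 0.1015]
tcp_rot: [0.918, 0.397, 0.001, 0.0]
contact_force: [-2.5, 1.3, 7.0]
opening: 0.171
finger_force: 37.7
```

To row units: 1.3 mm / 500 = 0.0026, 1.2 mm / 500 = 0.0024, 45 degrees / 90 = 0.5.

Call:
send_rows --rows "0 0 0.1 0 0 0.0006 -1;0 0 0.2 0 0 0.0012 -1;0 0 0.3 0 0 0.002 -1;0 0 0.4 0 0 0.0024 -1;0 0 0.5 0 0 0.0026 -1;0 0 0.5 0 0 0.0026 -1"

```text
time: 9.28
eef_pos: [0.4795, 0.2385, 0.1007]
tcp_rot: [1.0, 0.017, 0.001, -0.0]
contact_force: [-2.2, 0.5, 8.8]
opening: 0.168
finger_force: 38.1
```

To row units: -105 mm / 500 = -0.21, -50 mm / 500 = -0.1.

Call:
send_rows --rows "0 0 0 0 0 0 1;0 0 0 0 0 0 1;0 0 0 0 0 0 1;0 0 0 0 0 -0.1 1;0 0 0 0 0 -0.21 1;0 0 0 0 0 -0.21 1"

```text
time: 10.02
eef_pos: [0.4819, 0.2391, 0.2097]
tcp_rot: [1.0, 0.018, 0.006, -0.002]
contact_force: [-0.1, -0.7, 0.1]
opening: 1.002
finger_force: 0.0
```

```bash
python3 - <<'E'
from h import *
go([.4845,.022,.205],66.5)
E
```

```text
GO turn [  0.2  -0.7 -64.5] shift [ -5.1 217.1   3.9] rows>=6.0
```

To row units: 217 mm / 500 = 0.434, -5 mm / 500 = -0.01, -64.5 degrees / 90 = -0.7167.

Call:
send_rows --rows "0 0 -0.7167 -0.01 0.434 0.008 1;0 0 -0.7167 -0.01 0.434 0.008 1;0 0 -0.7167 -0.01 0.434 0.008 1;0 0 -0.7167 -0.01 0.434 0.008 1;0 0 -0.7167 -0.01 0.434 0.008 1;0 0 -0.7167 -0.01 0.434 0.008 1;0 0 -0.7167 -0.01 0.434 0.008 1;0 0 -0.7167 -0.01 0.434 0.008 1"

```text
time: 11.02
eef_pos: [0.4808, 0.0212, 0.1984]
tcp_rot: [0.837, 0.548, 0.0, -0.001]
contact_force: [0.0, 0.1, -1.0]
opening: 1.0
finger_force: 0.0
```

```bash
python3 - <<'E'
from fit import *
p,r=TR(); print(p.round(4),curyaw())
c=shot('wrist','w5.png'); save(c,'w5.pkl'); find(c,'screw_l_grip'); find(c,'screw_l')
fit([c],np.array([.4845,.022,.085]))
E
```

```text
[0.4808 0.0212 0.1984] 66.44491733760643
screw_l 0.85 [0.4908 0.0237 0.096 ] [328. 201.]
fit [0.4835 0.0169 0.0638] deg 64.9 cost 0.016
```

View pics/w5.png

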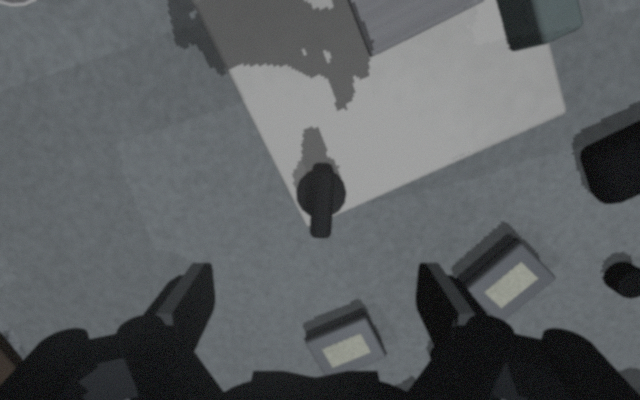

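To row units: 100 mm / 500 = 0.2, 3.5 mm / 500 = 0.007, 1 degrees / 90 = 0.0111.

Call:
send_rows --rows "0 0 0.0111 0.002 0.007 0.1 1;0 0 0.0111 0.002 0.007 0.2 1;0 0 0.0111 0.002 0.007 0.2 1;0 0 0.0111 0.002 0.007 0.2 0;0 0 0.0111 0.002 0.007 0.2 -1;0 0 0.0111 0.002 0.007 0.2 -1;0 0 0.0111 0.002 0.007 0.2 -1;0 0 0.0111 0.002 0.007 0.2 -1"

```text
time: 12.18
eef_pos: [0.4854, 0.0209, 0.1007]
tcp_rot: [0.841, 0.541, 0.001, 0.0]
contact_force: [-2.0, 0.2, 5.0]
opening: 0.17
finger_force: 38.9
```

To row units: -80 degrees / 90 = -0.8889.

Call:
send_rows --rows "0 0 -0.1111 0 0 0 -1;0 0 -0.2222 0 0 0 -1;0 0 -0.3333 0 0 0 -1;0 0 -0.4444 0 0 0 -1;0 0 -0.5556 0 0 0 -1;0 0 -0.6667 0 0 0 -1;0 0 -0.7778 0 0 0 -1;0 0 -0.8889 0 0 0 -1"

```text
time: 13.18
eef_pos: [0.4865, 0.0211, 0.1011]
tcp_rot: [0.294, 0.956, 0.002, 0.002]
contact_force: [1.1, 1.5, 5.6]
opening: 0.166
finger_force: 39.0
```

To row units: -36.3 degrees / 90 = -0.4033.

Call:
send_rows --rows "0 0 -0.1 0 0 0 -1;0 0 -0.2 0 0 0 -1;0 0 -0.3 0 0 0 -1;0 0 -0.4033 0 0 0 -1;0 0 -0.4033 0 0 0 -1;0 0 -0.4033 0 0 0 -1"

```text
time: 13.92
eef_pos: [0.4864, 0.0217, 0.1011]
tcp_rot: [-0.016, 1.0, 0.001, 0.002]
contact_force: [0.7, 3.2, 4.5]
opening: 0.161
finger_force: 38.7
```

To row units: -110 mm / 500 = -0.22, -100 mm / 500 = -0.2.

Call:
send_rows --rows "0 0 0 0 0 0 1;0 0 0 0 0 0 1;0 0 0 0 0 0 1;0 0 0 0 0 -0.1 1;0 0 0 0 0 -0.2 1;0 0 0 0 0 -0.22 1;0 0 0 0 0 -0.22 1"

```text
time: 14.8
eef_pos: [0.4851, 0.0207, 0.21]
tcp_rot: [-0.016, 1.0, 0.0, 0.001]
contact_force: [0.0, 0.2, 0.4]
opening: 0.999
finger_force: 0.0
```

```bash
python3 - <<'E'
from h import *
go([.52,.115,.16],180)
E
```

```text
GO turn [0.  0.1 1.8] shift [-37.7  93.1  50.1] rows>=1.8
```

To row units: 142 mm / 500 = 0.284, 138 mm / 500 = 0.276.

Call:
send_rows --rows "0 0 0 -0.03 0.106 0.12 -1;0 0 0 -0.03 0.106 0.22 -1;0 0 0 -0.03 0.106 0.26 -1;0 0 0 -0.03 0.106 0.276 -1;0 0 0 -0.03 0.106 0.284 -1;0 0 0 -0.03 0.106 0.284 -1;0 0 0 -0.03 0.106 0.284 -1"

```text
time: 15.68
eef_pos: [0.4988, 0.0745, 0.0692]
tcp_rot: [-0.016, 1.0, 0.001, 0.0]
contact_force: [-3.2, 1.2, 9.9]
opening: 0.0
finger_force: 5.0
```

To row units: -140 mm / 500 = -0.28, -12 mm / 500 = -0.024.

Call:
send_rows --rows "0 0 0 0 0 -0.024 -1;0 0 0 -0.28 0 -0.024 -1;0 0 0 -0.28 0 -0.024 -1;0 0 0 -0.28 0 -0.024 -1;0 0 0 -0.28 0 -0.01 -1;0 0 0 -0.28 0 0 -1;0 0 0 -0.28 0 0 -1;0 0 0 -0.28 0 0 -1"

```text
time: 16.68
eef_pos: [0.6384, 0.0784, 0.0698]
tcp_rot: [-0.016, 1.0, 0.0, 0.0]
contact_force: [-5.2, -1.4, 8.2]
opening: 0.002
finger_force: 1.7
```

To row units: 110 mm / 500 = 0.22, -12 mm / 500 = -0.024.

Call:
send_rows --rows "0 0 0 0 0 -0.024 -1;0 0 0 0 0.22 -0.024 -1;0 0 0 0 0.22 -0.024 -1;0 0 0 0 0.22 -0.024 -1;0 0 0 0 0.22 -0.01 -1;0 0 0 0 0.22 0 -1;0 0 0 0 0.22 0 -1;0 0 0 0 0.22 0 -1"

```text
time: 17.68
eef_pos: [0.6355, 0.1879, 0.0698]
tcp_rot: [-0.015, 1.0, 0.001, 0.001]
contact_force: [-4.1, 1.3, 8.0]
opening: -0.0
finger_force: 1.7
```

To row units: 140 mm / 500 = 0.28, -12 mm / 500 = -0.024.

Call:
send_rows --rows "0 0 0 0 0 -0.024 -1;0 0 0 0.28 0 -0.024 -1;0 0 0 0.28 0 -0.024 -1;0 0 0 0.28 0 -0.024 -1;0 0 0 0.28 0 -0.01 -1;0 0 0 0.28 0 0 -1;0 0 0 0.28 0 0 -1;0 0 0 0.28 0 0 -1"

```text
time: 18.68
eef_pos: [0.4973, 0.1841, 0.0695]
tcp_rot: [-0.016, 1.0, 0.0, 0.001]
contact_force: [-3.0, -0.2, 8.8]
opening: 0.003
finger_force: 4.3
```

```bash
python3 - <<'E'
from h import *
go([.56,-.25,.30],180)
E
```

```text
GO turn [0.  0.1 1.8] shift [ -49.5 -435.8 -230.7] rows>=7.9
```

To row units: -436 mm / 500 = -0.872, -230 mm / 500 = -0.46, 1.8 degrees / 90 = 0.02.

Call:
send_rows --rows "0 0 0 0 0 -0.12 1;0 0 0.02 0 0 -0.2 1;0 0 0.02 -0.1 -0.872 -0.46 1;0 0 0.02 -0.1 -0.872 -0.46 1;0 0 0.02 -0.1 -0.872 -0.46 1;0 0 0.02 -0.1 -0.872 -0.46 1;0 0 0.02 -0.1 -0.872 -0.46 1;0 0 0.02 -0.1 -0.872 -0.46 1"

```text
time: 19.68
eef_pos: [0.5485, -0.175, 0.2753]
tcp_rot: [0.0, 1.0, 0.0, 0.002]
contact_force: [0.0, -0.1, -0.9]
opening: 0.999
finger_force: 0.0
```

To row units: -80 mm / 500 = -0.16, -40 mm / 500 = -0.08.

Call:
send_rows --rows "0 0 0 0 -0.16 -0.08 1;0 0 0 0 -0.16 -0.08 1;0 0 0 0 -0.16 -0.08 1"

```text
time: 20.05
eef_pos: [0.5478, -0.2538, 0.315]
tcp_rot: [0.001, 1.0, 0.0, 0.002]
contact_force: [0.7, 1.1, -0.7]
opening: 0.997
finger_force: 0.0
```

```bash
cat > lab.py <<'E'
from h import *
def labels(c,z=.023,thr=125):
    g=c['color'].astype(int); m=((g.min(2)>thr)&(g[:,:,0]-g[:,:,2]>6)).astype(np.uint8)
    m=cv2.morphologyEx(m,cv2.MORPH_OPEN,np.ones((3,3)))
    for k in cv2.findContours(m,cv2.RETR_EXTERNAL,cv2.CHAIN_APPROX_NONE)[0]:
        if cv2.contourArea(k)<150: continue
        W=np.array([ray(c,u,z)[:2]*1000 for u in k[:,0].astype(float)],np.float32); r=cv2.minAreaRect(W)
        b=cv2.boxPoints(r); e=[b[1]-b[0],b[2]-b[1]]; e=max(e,key=np.linalg.norm)
        print('label c',np.round(r[0],1),'size',np.sort(r[1]).round(1),'long dir',round(np.degrees(np.arctan2(e[1],e[0]))%180,1),'px',k[:,0].mean(0).round(0))
E
python3 - <<'E'
from lab import *
p,r=TR(); print(p.round(4),curyaw())
c=shot('wrist','w6.png'); save(c,'w6.pkl'); find(c,'case_1'); find(c,'weight'); find(c,'mount_a'); find(c,'eyepiece')
labels(c)
E
```

```text
[ 0.5478 -0.2538  0.315 ] 179.85853228914078
case_1 0.98 [ 0.6038 -0.1475  0.0309] [402. 205.]
case_1 0.95 [ 0.4597 -0.2825  0.0225] [289.  81.]
case_1 0.74 [ 0.4049 -0.5394  0.0202] [51. 28.]
case_1 0.69 [ 0.4455 -0.4057  0.018 ] [180.  68.]
case_1 0.66 [ 0.4343 -0.158   0.0196] [401.  56.]
weight 0.9 [ 0.5943 -0.2796  0.0161] [295. 194.]
mount_a 0.82 [ 0.7195 -0.197   0.023 ] [358. 285.]
mount_a 0.8 [ 0.5249 -0.223   0.0228] [341. 139.]
mount_a 0.24 [0.6521 0.0129 0.0108] [517. 234.]
eyepiece 0.84 [ 0.5881 -0.4134  0.0543] [176. 199.]
label c [ 611.9 -142.4] size [18.6 42.7] long dir 43.4 px [404. 209.]
label c [ 450.2 -156.2] size [15.7 21.1] long dir 89.8 px [401.  72.]
label c [ 430.3 -157.7] size [22.3 26.3] long dir 179.8 px [403.  52.]
```

View pics/w6.png

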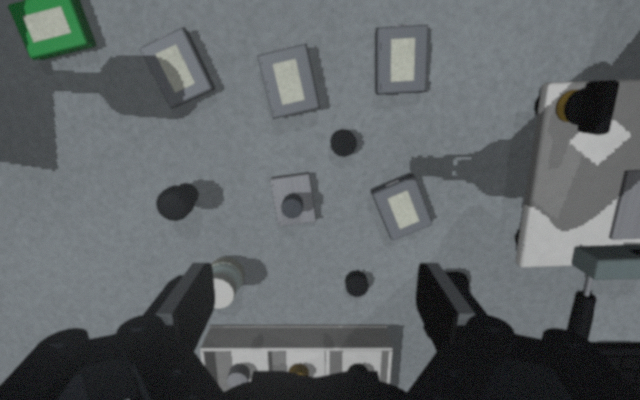

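```bash
cat > lab.py <<'E'
from h import *
def label(c,uv,z=.023,half=26):
    u,v=np.round(uv).astype(int); y0,x0=max(0,v-half),max(0,u-half); g=c['color'][y0:v+half,x0:u+half].astype(int)
    d=np.clip((g[:,:,0]-g[:,:,2])*4+60,0,255).astype(np.uint8); d=cv2.GaussianBlur(d,(3,3),0)
    t,m=cv2.threshold(d,0,1,cv2.THRESH_OTSU)
    m=cv2.morphologyEx(m,cv2.MORPH_CLOSE,np.ones((3,3)))
    ks=cv2.findContours(m,cv2.RETR_EXTERNAL,cv2.CHAIN_APPROX_NONE)[0]
    k=max(ks,key=cv2.contourArea)
    W=np.array([ray(c,q+[x0,y0],z)[:2]*1000 for q in k[:,0].astype(float)],np.float32); r=cv2.minAreaRect(W)
    b=cv2.boxPoints(r); e=max([b[1]-b[0],b[2]-b[1]],key=np.linalg.norm)
    a=np.degrees(np.arctan2(e[1],e[0]))%180
    print('label c',np.round(r[0],1),'size',np.sort(r[1]).round(1),'dir',a.round(1),'t',t); return np.array(r[0])/1000,a
def cases(c,pm=.4):
    for d in ctrl.look_for(c,'case_1'):
        if d['p']>pm:
            X=w(c,d['position']); u=px(c,X); print('case',round(d['p'],2),X.round(4),u.round(0)); 
            if 0<u[0]<640 and 0<u[1]<400: label(c,u)
E
python3 - <<'E'
from lab import *
c=pickle.load(open('w6.pkl','rb'))
for u in ((402,60),(289,81),(178,67),(403,209)): label(c,u)
go([.612,-.145,.20],113)
E
```

```text
label c [ 438.  -157.2] size [26.2 44.4] dir 2.0 t 55.0
label c [ 460.8 -283.6] size [26.7 44.9] dir 12.6 t 54.0
label c [ 447.  -409.5] size [26.8 45.2] dir 22.8 t 54.0
label c [ 612.7 -143.6] size [27. 45.] dir 24.2 t 55.0
 GO turn [ 0.1 -0.1 67.1] shift [-65.3 104.5 113.2] rows>=6.3
```

```bash
python3 - <<'E'
from lab import *
go([.6127,-.1436,.15],204.2)
E
```

```text
GO turn [  0.1   0.  -24.1] shift [-66.  105.8 163.2] rows>=3.3
```

To row units: 163 mm / 500 = 0.326, 106 mm / 500 = 0.212, -24 degrees / 90 = -0.2667.

Call:
send_rows --rows "0 0 -0.2667 -0.13 0.212 0.326 1;0 0 -0.2667 -0.13 0.212 0.326 1;0 0 -0.2667 -0.13 0.212 0.326 1;0 0 -0.2667 -0.13 0.212 0.326 1;0 0 -0.2667 -0.13 0.212 0.326 1;0 0 -0.2667 -0.13 0.212 0.326 1"

```text
time: 21.05
eef_pos: [0.6133, -0.1466, 0.1539]
tcp_rot: [-0.208, 0.978, -0.001, 0.002]
contact_force: [-0.5, -1.1, 0.7]
opening: 1.002
finger_force: 0.0
```

```bash
cat >> lab.py <<'E'
def chk(X,h,f='tmp.png',off=180):
    c=shot('wrist',f); p,u=label(c,px(c,[X[0],X[1],h]),h,45); y=u+180 if off else u
    go([p[0],p[1],.020],y)
E
python3 - <<'E'
from lab import *
for h in(.02,.026): chk((.6127,-.1436),h)
E
```

```text
label c [ 613.6 -143.1] size [26.8 44.9] dir 23.3 t 56.0
 GO turn [-0.2  0.3  0.6] shift [ -1.1   3.8 134.2] rows>=2.1
label c [ 612.  -144.3] size [26.3 44.8] dir 25.0 t 56.0
 GO turn [-0.2  0.3 -1.1] shift [  0.7   3.3 134.1] rows>=2.1
```

```bash
python3 - <<'E'
from lab import *
chk((.6127,-.1436),.026); print(TR()[0],curyaw())
E
```

```text
label c [ 612.  -144.2] size [26.3 43.9] dir 24.0 t 56.0
 GO turn [-0.2  0.3 -0.1] shift [  0.4   3.3 133.8] rows>=2.1
[ 0.61301934 -0.14688231  0.15379172] -156.06238892794823
```

To row units: 134 mm / 500 = 0.268, 3.3 mm / 500 = 0.0066.

Call:
send_rows --rows "0 0 0 0 0.0066 0.12 1;0 0 0 0 0.0066 0.24 1;0 0 0 0 0.0066 0.268 1;0 0 0 0 0.0066 0.268 0;0 0 0 0 0.0066 0.268 -1;0 0 0 0 0.0066 0.268 -1;0 0 0 0 0.0066 0.268 -1;0 0 0 0 0.0066 0.268 -1" --grip_force 45

```text
time: 22.2
eef_pos: [0.6135, -0.1434, 0.0208]
tcp_rot: [-0.208, 0.978, -0.001, 0.003]
contact_force: [0.1, -0.8, 6.5]
opening: 0.646
finger_force: 51.8
```

```bash
python3 - <<'E'
from h import *
for n in('top','scene'):
    c=shot(n); g=c['color'].astype(int); u,v=px(c,[.5665,.132,.05]).astype(int); print(n,u,v,g[v-20:v+20:10,u-40:u+40:16].min(2).tolist())
    for thr in (150,170,185):
        m=(g.min(2)>thr).astype(np.uint8); nn,l,st,ce=cv2.connectedComponentsWithStats(m)
        k=np.argmin([9e9]+[np.hypot(*(ce[i]-[u,v])) if st[i,4]>800 else 9e8 for i in range(1,nn)])
        h=cv2.convexHull(np.argwhere(l==k)[:,::-1].astype(np.int32))
        W=np.array([ray(c,q,.048)[:2]*1000 for q in h[:,0].astype(float)],np.float32); r=cv2.minAreaRect(W); print(thr,st[k],np.round(r[0],1),np.round(r[1],1),round(r[2],2))
go([.6133,-.1434,.26],181.8)
go([.5965,.1335,.26],181.8)
E
```

```text
top 254 201 [[226, 224, 162, 153, 210], [223, 225, 163, 152, 129], [224, 225, 160, 152, 125], [224, 223, 226, 125, 127]]
150 [ 209  163   89   78 3058] [567.4 135.5] [219.3 263. ] 2.11
170 [ 209  164   88   76 2455] [568.2 137.5] [216.3 259.9] 1.9
185 [ 210  164   86   76 2330] [567.6 138. ] [216.1 253.9] 1.63
scene 377 195 [[149, 91, 98, 41, 154], [22, 131, 130, 206, 210], [44, 133, 132, 161, 209], [134, 149, 131, 127, 67]]
150 [   46    62   594   338 67134] [338.8  78.3] [1411.1 1791.8] 0.01
170 [ 253  275  125   89 2871] [ 880.2 -282.7] [259.2 159.7] 89.9
185 [ 254  275  124   89 2570] [ 881.  -282.7] [157.5 258.6] 0.3
 GO turn [-0.2  0.4 22.2] shift [  -1.2   -0.9 -239.2] rows>=3.8
 GO turn [-0.2  0.4 22.2] shift [ -98.6  258.9 -239.7] rows>=5.9
```

To row units: 259 mm / 500 = 0.518, -180 mm / 500 = -0.36, 22 degrees / 90 = 0.2444.

Call:
send_rows --rows "0 0 0 0 0 -0.12 -1;0 0 0 0 0 -0.24 -1;0 0 0.2444 -0.198 0.518 -0.36 -1;0 0 0.2444 -0.198 0.518 -0.36 -1;0 0 0.2444 -0.198 0.518 -0.36 -1;0 0 0.2444 -0.198 0.518 -0.36 -1;0 0 0.2444 -0.198 0.518 -0.36 -1;0 0 0.2444 -0.198 0.518 -0.36 -1"

```text
time: 23.3
eef_pos: [0.5954, 0.1371, 0.1987]
tcp_rot: [-0.02, 1.0, 0.001, 0.002]
contact_force: [-0.1, -1.3, -1.5]
opening: 0.646
finger_force: 50.9
```

```bash
python3 - <<'E'
from h import *
c=shot('wrist','w7.png'); print(TR()[0],curyaw(),ctrl.get_state()['opening'])
go([.597,.134,.11],181.8)
E
```

```text
[0.5953904  0.13545538 0.19794523] -177.8300279131276 0.6475849359275423
 GO turn [0.  0.1 0.4] shift [-1.4 -1.5 87.9] rows>=1.4
```

View pics/w7.png

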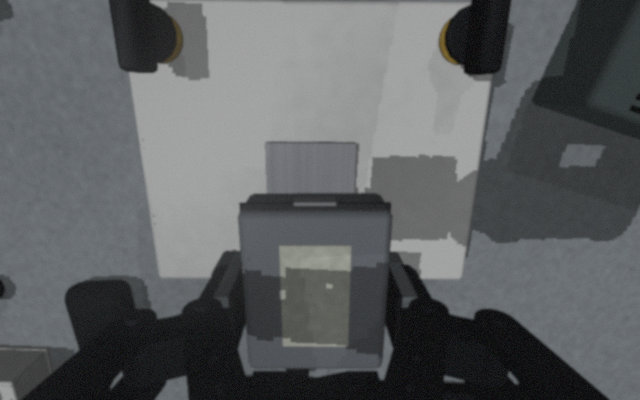

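```bash
python3 - <<'E'
from h import *
c=shot('wrist')
a,b=ray(c,(266,142),.054),ray(c,(357,142),.054); print(a,b)
e=(b-a)[:2]; m=(a+b)[:2]/2; y=np.radians(1.8); print('pad c',m+.042*np.array([np.cos(y),np.sin(y)]),np.linalg.norm(e))
go([.597,.134,.0755],181.8)
E
```

```text
[0.55648413 0.09677952 0.054     ] [0.55388388 0.16569226 0.054     ]
pad c [0.59716328 0.13255514] 0.06896177717591469
 GO turn [0.  0.1 0.3] shift [ -1.4  -0.5 121.9] rows>=2.0
```

To row units: 122 mm / 500 = 0.244, -1.5 mm / 500 = -0.003.

Call:
send_rows --rows "0 0 0 -0.0028 -0.003 0.12 -1;0 0 0 -0.0028 -0.003 0.22 -1;0 0 0 -0.0028 -0.003 0.236 -1;0 0 0 -0.0028 -0.003 0.244 -1;0 0 0 -0.0028 -0.003 0.244 -1;0 0 0 -0.0028 -0.003 0.244 -1"

```text
time: 24.15
eef_pos: [0.5988, 0.1331, 0.0777]
tcp_rot: [-0.018, 1.0, 0.0, 0.003]
contact_force: [-0.1, 0.3, -1.1]
opening: 0.644
finger_force: 50.9
```

To row units: 2.8 mm / 500 = 0.0056, 1.5 mm / 500 = 0.003.

Call:
send_rows --rows "0 0 0 0.0026 0 0.003 -1;0 0 0 0.0026 0 0.0056 -1;0 0 0 0.0026 0 0.0056 -1;0 0 0 0.0026 0 0.0056 -1"

```text
time: 24.65
eef_pos: [0.5968, 0.1331, 0.0745]
tcp_rot: [-0.018, 1.0, 0.0, 0.001]
contact_force: [-2.8, -0.6, 5.1]
opening: 0.647
finger_force: 51.8
```

Contact (5 N). Release, rise, and go look at the cases again.

To row units: -180 mm / 500 = -0.36, -120 mm / 500 = -0.24.

Call:
send_rows --rows "0 0 0 0 0 0 1;0 0 0 0 0 0 1;0 0 0 0 0 -0.12 1;0 0 0 0 0 -0.24 1;0 0 0 0 -0.12 -0.36 1;0 0 0 0 -0.24 -0.36 1;0 0 0 0 -0.36 -0.36 1;0 0 0 0 -0.36 -0.36 1"

```text
time: 25.65
eef_pos: [0.6023, -0.0505, 0.2529]
tcp_rot: [-0.015, 1.0, 0.0, 0.001]
contact_force: [-0.0, 1.1, 0.2]
opening: 0.997
finger_force: 0.0
```

```bash
python3 - <<'E'
from h import *
c=shot('top'); find(c,'case_1',8)
go([.48,-.157,.20],182)
E
```

```text
case_1 0.97 [ 0.4474 -0.4097  0.019 ] [438. 240.]
case_1 0.88 [ 0.4035 -0.5402  0.0165] [483. 254.]
case_1 0.65 [ 0.4405 -0.1571  0.0188] [353. 244.]
case_1 0.62 [0.5947 0.1326 0.078 ] [253. 190.]
case_1 0.59 [ 0.4571 -0.2837  0.0287] [396. 237.]
case_1 0.57 [ 0.3255 -0.3784  0.019 ] [430. 282.]
 GO turn [ 0.1  0.1 -0.1] shift [ 125.6 -104.8   51.9] rows>=2.7
```

```bash
python3 - <<'E'
from h import *
go([.438,-.157,.15],182)
E
```

```text
GO turn [ 0.1  0.1 -0.1] shift [ 167.7 -103.5  101.9] rows>=3.5
```

To row units: 168 mm / 500 = 0.336, -103 mm / 500 = -0.206.

Call:
send_rows --rows "0 0 0 0.336 -0.206 0.204 1;0 0 0 0.336 -0.206 0.204 1;0 0 0 0.336 -0.206 0.204 1;0 0 0 0.336 -0.206 0.204 1;0 0 0 0.336 -0.206 0.204 1;0 0 0 0.336 -0.206 0.204 1"

```text
time: 26.5
eef_pos: [0.4392, -0.155, 0.1509]
tcp_rot: [-0.018, 1.0, 0.0, 0.002]
contact_force: [0.6, -0.4, -0.2]
opening: 1.003
finger_force: 0.0
```

```bash
python3 - <<'E'
from lab import *
ctrl.read_camera('top'); ctrl.read_camera('top')
for h in(.02,.026): chk((.438,-.157),h)
E
```

```text
label c [ 438.1 -156.6] size [26.5 44.3] dir 2.9 t 55.0
 GO turn [-0.   0.2 -0.8] shift [  1.9  -1.2 131.2] rows>=2.1
label c [ 436.2 -156.7] size [25.8 43.3] dir 2.9 t 55.0
 GO turn [ 0.   0.2 -0.8] shift [  3.6  -1.2 131.1] rows>=2.1
```

To row units: 131 mm / 500 = 0.262, -1.2 mm / 500 = -0.0024, -0.8 degrees / 90 = -0.0089.

Call:
send_rows --rows "0 0 -0.0089 0.004 -0.0024 0.12 1;0 0 -0.0089 0.004 -0.0024 0.24 1;0 0 -0.0089 0.004 -0.0024 0.262 1;0 0 -0.0089 0.004 -0.0024 0.262 0;0 0 -0.0089 0.004 -0.0024 0.262 -1;0 0 -0.0089 0.004 -0.0024 0.262 -1;0 0 -0.0089 0.004 -0.0024 0.262 -1;0 0 -0.0089 0.004 -0.0024 0.262 -1"

```text
time: 27.7
eef_pos: [0.4386, -0.1583, 0.022]
tcp_rot: [-0.025, 1.0, -0.001, 0.003]
contact_force: [-0.5, 0.9, 8.0]
opening: 0.639
finger_force: 50.8
```

```bash
python3 - <<'E'
from h import *
print(TR()[0]); go([.597,.133,.20],181.9)
E
```

```text
[ 0.43858507 -0.15825259  0.02202584]
 GO turn [-0.1  0.4  0.9] shift [-173.7  282.7 -177.5] rows>=6.0
```

To row units: 283 mm / 500 = 0.566, -178 mm / 500 = -0.356, 0.9 degrees / 90 = 0.01.

Call:
send_rows --rows "0 0 0 0 0 -0.12 -1;0 0 0 0 0 -0.24 -1;0 0 0.01 -0.348 0.566 -0.356 -1;0 0 0.01 -0.348 0.566 -0.356 -1;0 0 0.01 -0.348 0.566 -0.356 -1;0 0 0.01 -0.348 0.566 -0.356 -1;0 0 0.01 -0.348 0.566 -0.356 -1;0 0 0.01 -0.348 0.566 -0.356 -1"

```text
time: 28.7
eef_pos: [0.597, 0.1371, 0.1993]
tcp_rot: [-0.018, 1.0, 0.001, 0.002]
contact_force: [0.1, -1.0, -1.2]
opening: 0.642
finger_force: 49.8
```

Call:
send_rows --rows "0 0 0 0 0 0 -1;0 0 0 0 0 0 -1"

```text
time: 28.95
eef_pos: [0.5952, 0.1334, 0.1974]
tcp_rot: [-0.017, 1.0, 0.0, 0.0]
contact_force: [-0.2, 0.4, -1.1]
opening: 0.643
finger_force: 49.8
```

```bash
python3 - <<'E'
from h import *
print(TR()[0],ctrl.get_state()['opening']); go([.597,.133,.107],181.9)
c=shot('wrist','w8.png')
E
```

```text
[0.59518907 0.13342156 0.19739207] 0.6429384720406396
 GO turn [0. 0. 0.] shift [-1.8 -0.5 90.4] rows>=1.4
```

View pics/w8.png

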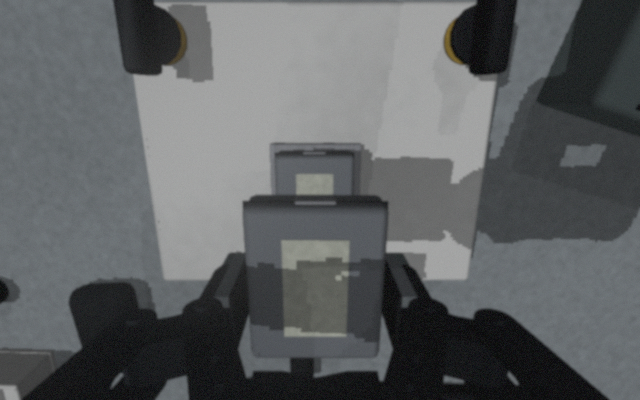

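To row units: 95.5 mm / 500 = 0.191, -1.8 mm / 500 = -0.0036.

Call:
send_rows --rows "0 0 0 -0.0036 -0.001 0.12 -1;0 0 0 -0.0036 -0.001 0.176 -1;0 0 0 -0.0036 -0.001 0.186 -1;0 0 0 -0.0036 -0.001 0.19 -1;0 0 0 -0.0036 -0.001 0.191 -1;0 0 0 -0.0036 -0.001 0.191 -1"

```text
time: 29.75
eef_pos: [0.5987, 0.1337, 0.1037]
tcp_rot: [-0.017, 1.0, 0.0, 0.002]
contact_force: [-1.2, 0.0, -1.4]
opening: 0.644
finger_force: 49.8
```

To row units: 2.5 mm / 500 = 0.005, 2 mm / 500 = 0.004.

Call:
send_rows --rows "0 0 0 0.0026 0.001 0.002 -1;0 0 0 0.0026 0.001 0.004 -1;0 0 0 0.0026 0.001 0.005 -1;0 0 0 0.0026 0.001 0.005 -1;0 0 0 0.0026 0.001 0.005 -1"

```text
time: 30.38
eef_pos: [0.5972, 0.1342, 0.1015]
tcp_rot: [-0.017, 1.0, 0.0, 0.001]
contact_force: [-2.3, -0.2, 5.9]
opening: 0.64
finger_force: 50.7
```

To row units: -240 mm / 500 = -0.48, -180 mm / 500 = -0.36.

Call:
send_rows --rows "0 0 0 0 0 0 1;0 0 0 0 0 0 1;0 0 0 0 0 -0.12 1;0 0 0 0 0 -0.2 1;0 0 0 0 -0.12 -0.24 1;0 0 0 0 -0.24 -0.24 1;0 0 0 0 -0.36 -0.24 1;0 0 0 0 -0.48 -0.24 1"

```text
time: 31.38
eef_pos: [0.6042, -0.1075, 0.2194]
tcp_rot: [-0.017, 1.0, 0.0, 0.001]
contact_force: [-0.1, 0.2, -0.6]
opening: 0.997
finger_force: 0.0
```

```bash
python3 - <<'E'
from h import *
c=shot('top'); find(c,'case_1',8)
go([.4608,-.2836,.15],192.6)
E
```

```text
case_1 0.89 [ 0.4472 -0.4088  0.0197] [438. 240.]
case_1 0.89 [ 0.4021 -0.5392  0.0155] [482. 255.]
case_1 0.64 [0.5977 0.133  0.101 ] [252. 187.]
case_1 0.62 [ 0.3266 -0.3786  0.0202] [430. 282.]
case_1 0.51 [0.564  0.1106 0.0722] [261. 201.]
 GO turn [ -0.1   0.1 -11. ] shift [ 148.3 -168.3   69.2] rows>=3.8
```

To row units: -168 mm / 500 = -0.336, 148 mm / 500 = 0.296, -11 degrees / 90 = -0.1222.

Call:
send_rows --rows "0 0 -0.1222 0.296 -0.336 0.138 1;0 0 -0.1222 0.296 -0.336 0.138 1;0 0 -0.1222 0.296 -0.336 0.138 1;0 0 -0.1222 0.296 -0.336 0.138 1;0 0 -0.1222 0.296 -0.336 0.138 1;0 0 -0.1222 0.296 -0.336 0.138 1;0 0 -0.1222 0.296 -0.336 0.138 1"

```text
time: 32.35
eef_pos: [0.4634, -0.2777, 0.1508]
tcp_rot: [-0.113, 0.994, 0.0, 0.001]
contact_force: [0.1, 0.1, -1.0]
opening: 1.003
finger_force: 0.0
```

```bash
python3 - <<'E'
from lab import *
ctrl.read_camera('top'); c=shot('wrist'); cases(c)
for h in(.02,.026): chk((.4608,-.2836),h)
E
```

```text
case 0.97 [ 0.3515 -0.3526  0.0189] [242.  12.]
label c [ 352.7 -355.1] size [13.8 25.9] dir 103.0 t 138.0
case 0.93 [ 0.4446 -0.4067  0.0208] [145. 135.]
label c [ 445.7 -409.4] size [27.1 39.8] dir 22.5 t 54.0
case 0.82 [ 0.405  -0.5097  0.0086] [ 8. 42.]
label c [ 401.9 -492.7] size [21.  34.1] dir 179.3 t 27.0
case 0.67 [ 0.4537 -0.2834  0.0241] [311. 186.]
label c [ 456.9 -284.3] size [26.5 34.6] dir 13.0 t 55.0
label c [ 462.9 -282.9] size [27.  45.2] dir 12.3 t 55.0
 GO turn [0.  0.1 0.7] shift [  1.5  -4.8 130.6] rows>=2.1
label c [ 460.9 -283.2] size [26.4 44.1] dir 12.2 t 55.0
 GO turn [0.  0.1 0.8] shift [  3.3  -4.6 130.5] rows>=2.1
```

To row units: 128 mm / 500 = 0.256, -4.6 mm / 500 = -0.0092, 0.7 degrees / 90 = 0.0078.

Call:
send_rows --rows "0 0 0.0078 0.0066 -0.0092 0.12 1;0 0 0.0078 0.0066 -0.0092 0.24 1;0 0 0.0078 0.0066 -0.0092 0.256 1;0 0 0.0078 0.0066 -0.0092 0.256 0;0 0 0.0078 0.0066 -0.0092 0.256 -1;0 0 0.0078 0.0066 -0.0092 0.256 -1;0 0 0.0078 0.0066 -0.0092 0.256 -1;0 0 0.0078 0.0066 -0.0092 0.256 -1"

```text
time: 33.6
eef_pos: [0.4622, -0.2853, 0.0253]
tcp_rot: [-0.106, 0.994, -0.002, 0.003]
contact_force: [0.4, 0.5, 7.3]
opening: 0.644
finger_force: 51.6
```

```bash
python3 - <<'E'
from h import *
print(TR()[0],curyaw()); go([.597,.1335,.22],181.9)
E
```

```text
[ 0.46224843 -0.2853218   0.02534167] -167.77980666484567
 GO turn [-0.2  0.3 10.3] shift [-221.4  380.  -195. ] rows>=7.7
```

To row units: 380 mm / 500 = 0.76, -221 mm / 500 = -0.442, 10.3 degrees / 90 = 0.1144.

Call:
send_rows --rows "0 0 0 0 0 -0.12 -1;0 0 0 0 0 -0.24 -1;0 0 0.1144 -0.442 0.76 -0.39 -1;0 0 0.1144 -0.442 0.76 -0.39 -1;0 0 0.1144 -0.442 0.76 -0.39 -1;0 0 0.1144 -0.442 0.76 -0.39 -1;0 0 0.1144 -0.442 0.76 -0.39 -1;0 0 0.1144 -0.442 0.76 -0.39 -1"

```text
time: 34.6
eef_pos: [0.5731, 0.0669, 0.2061]
tcp_rot: [-0.017, 1.0, 0.0, 0.001]
contact_force: [1.2, -0.2, -2.0]
opening: 0.649
finger_force: 50.6
```

Call:
send_rows --rows "0 0 0 0 0 0 -1;0 0 0 0 0 0 -1;0 0 0 0 0 0 -1"

```text
time: 34.98
eef_pos: [0.5725, 0.0636, 0.2047]
tcp_rot: [-0.016, 1.0, 0.0, 0.0]
contact_force: [-0.1, -0.5, -2.3]
opening: 0.646
finger_force: 50.6
```

```bash
python3 - <<'E'
from h import *
print(TR()[0],ctrl.get_state()['opening']); go([.597,.1335,.129],181.9)
E
```

```text
[0.5724676  0.06364489 0.20471054] 0.6461916859286001
 GO turn [ 0.   0.  -0.1] shift [-26.7  69.   75.8] rows>=1.7
```

To row units: 75 mm / 500 = 0.15, 69 mm / 500 = 0.138.

Call:
send_rows --rows "0 0 0 -0.052 0.138 0 -1;0 0 0 -0.052 0.138 0 -1;0 0 0 -0.052 0.138 0.06 -1;0 0 0 -0.052 0.138 0.12 -1;0 0 0 -0.052 0.138 0.15 -1;0 0 0 -0.052 0.138 0.15 -1;0 0 0 -0.052 0.138 0.15 -1"

```text
time: 35.85
eef_pos: [0.5979, 0.1344, 0.1318]
tcp_rot: [-0.016, 1.0, 0.0, 0.002]
contact_force: [0.6, 0.8, -1.1]
opening: 0.644
finger_force: 50.6
```

To row units: 5 mm / 500 = 0.01, 3 mm / 500 = 0.006.

Call:
send_rows --rows "0 0 0 0.0016 -0.001 0.006 -1;0 0 0 0.0016 -0.001 0.01 -1;0 0 0 0.0016 -0.001 0.01 -1;0 0 0 0.0016 -0.001 0.01 -1"

```text
time: 36.35
eef_pos: [0.5962, 0.1343, 0.1254]
tcp_rot: [-0.017, 1.0, 0.0, 0.001]
contact_force: [-0.2, 0.1, -1.9]
opening: 0.646
finger_force: 50.6
```

Call:
send_rows --rows "0 0 0 -0.001 0 0.002 -1;0 0 0 -0.001 0 0.003 -1;0 0 0 -0.001 0 0.003 -1"

```text
time: 36.72
eef_pos: [0.5969, 0.1343, 0.1248]
tcp_rot: [-0.017, 1.0, 0.0, 0.001]
contact_force: [-3.9, -0.2, 4.4]
opening: 0.644
finger_force: 51.4
```

To row units: -240 mm / 500 = -0.48, -180 mm / 500 = -0.36.

Call:
send_rows --rows "0 0 0 0 0 0 1;0 0 0 0 0 0 1;0 0 0 0 0 -0.12 1;0 0 0 0 0 -0.2 1;0 0 0 0.12 -0.12 -0.2 1;0 0 0 0.2 -0.24 -0.2 1;0 0 0 0.3 -0.36 -0.2 1;0 0 0 0.3 -0.48 -0.2 1"

```text
time: 37.72
eef_pos: [0.4631, -0.074, 0.2232]
tcp_rot: [-0.017, 1.0, 0.0, 0.001]
contact_force: [1.4, 0.2, -0.3]
opening: 1.001
finger_force: 0.0
```

```bash
python3 - <<'E'
from h import *
c=shot('top'); find(c,'case_1',8)
go([.447,-.4095,.15],202.5)
E
```

```text
case_1 0.9 [ 0.3231 -0.379   0.022 ] [431. 283.]
case_1 0.88 [0.588  0.1307 0.1279] [251. 188.]
case_1 0.72 [ 0.3997 -0.5405  0.019 ] [483. 256.]
case_1 0.6 [ 0.4484 -0.4084  0.0214] [438. 240.]
 GO turn [ -0.1   0.1 -21. ] shift [  25.3 -331.    73.9] rows>=5.4
```

To row units: -331 mm / 500 = -0.662, 74 mm / 500 = 0.148, -21 degrees / 90 = -0.2333.

Call:
send_rows --rows "0 0 -0.2333 0.05 -0.662 0.148 1;0 0 -0.2333 0.05 -0.662 0.148 1;0 0 -0.2333 0.05 -0.662 0.148 1;0 0 -0.2333 0.05 -0.662 0.148 1;0 0 -0.2333 0.05 -0.662 0.148 1;0 0 -0.2333 0.05 -0.662 0.148 1;0 0 -0.2333 0.05 -0.662 0.148 1;0 0 -0.2333 0.05 -0.662 0.148 1"

```text
time: 38.83
eef_pos: [0.4565, -0.3995, 0.1486]
tcp_rot: [-0.193, 0.981, -0.002, -0.004]
contact_force: [-0.5, 0.0, 0.2]
opening: 1.0
finger_force: 0.0
```

Call:
send_rows --rows "0 0 0 0 0 0 1;0 0 0 0 0 0 1"

```text
time: 39.08
eef_pos: [0.4566, -0.3995, 0.1496]
tcp_rot: [-0.194, 0.981, -0.003, -0.004]
contact_force: [-0.3, -0.0, 0.3]
opening: 0.999
finger_force: 0.0
```

```bash
python3 - <<'E'
from lab import *
print(TR()[0],curyaw())
for h in(.02,.026): chk((.447,-.4095),h,'w9.png')
E
```

```text
[ 0.45661619 -0.39951186  0.14956688] -157.65962753843033
label c [ 446.4 -410.3] size [26.2 44.5] dir 22.8 t 55.0
 GO turn [-0.2 -0.5 -0.5] shift [ 12.4  -5.5 129.7] rows>=2.1
label c [ 445.3 -410.8] size [25.6 42.7] dir 22.8 t 56.0
 GO turn [-0.2 -0.5 -0.5] shift [ 13.5  -5.4 129.7] rows>=2.1
```

To row units: 100 mm / 500 = 0.2, 12.4 mm / 500 = 0.0248, -0.5 degrees / 90 = -0.0056.

Call:
send_rows --rows "0 0 -0.0056 0.0248 -0.011 0.1 1;0 0 -0.0056 0.0248 -0.011 0.2 1;0 0 -0.0056 0.0248 -0.011 0.2 1;0 0 -0.0056 0.0248 -0.011 0.2 1"

```text
time: 39.67
eef_pos: [0.4512, -0.4083, 0.0508]
tcp_rot: [-0.193, 0.981, -0.006, -0.008]
contact_force: [0.1, 0.0, 0.5]
opening: 1.002
finger_force: 0.0
```

```bash
python3 - <<'E'
from lab import *
go([.4464,-.4103,.0225],202.8)
E
```

```text
GO turn [-0.5 -1.  -0.5] shift [ 4.7  0.2 28.4] rows>=0.5
```

```bash
python3 - <<'E'
from lab import *
print(np.round(ctrl.get_state()['qpos'],3)); go([.4464,-.4103,.0225],202.8)
E
```

```text
[-0.895  0.383  1.862 -0.025  0.894 -2.838]
 GO turn [-0.5 -1.  -0.5] shift [ 4.7  0.2 28.4] rows>=0.5
```

To row units: -100 mm / 500 = -0.2, -60 mm / 500 = -0.12, 85 degrees / 90 = 0.9444.

Call:
send_rows --rows "0 0 0 0 0 -0.12 1;0 0 0.4444 0 0 -0.2 1;0 0 0.9444 0 0 -0.2 1;0 0 0.9444 0 0 -0.2 1;0 0 0.9444 0 0 -0.2 1;0 0 0.9444 0 0 -0.2 1;0 0 0.9444 0 0 -0.2 1;0 0 0.9444 0 0 -0.2 1"

```text
time: 40.67
eef_pos: [0.453, -0.4074, 0.1531]
tcp_rot: [0.449, 0.894, -0.01, -0.001]
contact_force: [-0.1, 0.6, -0.6]
opening: 0.996
finger_force: 0.0
```

```bash
python3 - <<'E'
from lab import *
go([.4464,-.4103,.15],22.8)
E
```

```text
GO turn [ -0.4   1.3 103.9] shift [ 1.6 -7.   3.3] rows>=9.7
```

To row units: -7 mm / 500 = -0.014, 1.6 mm / 500 = 0.0032, 80 degrees / 90 = 0.8889.

Call:
send_rows --rows "0 0.0111 0.8889 0.0032 -0.014 0.006 1;0 0.0111 0.8889 0.0032 -0.014 0.006 1;0 0.0111 0.8889 0.0032 -0.014 0.006 1;0 0.0111 0.8889 0.0032 -0.014 0.006 1;0 0.0111 0.8889 0.0032 -0.014 0.006 1;0 0.0111 0.8889 0.0032 -0.014 0.006 1;0 0.0111 0.8889 0.0032 -0.014 0.006 1;0 0.0111 0.8889 0.0032 -0.014 0.006 1"

```text
time: 41.68
eef_pos: [0.4464, -0.4104, 0.1503]
tcp_rot: [0.918, 0.397, -0.005, -0.001]
contact_force: [0.8, 0.1, -0.2]
opening: 1.005
finger_force: 0.0
```

```bash
python3 - <<'E'
from lab import *
ctrl.read_camera('top')
chk((.4464,-.4103),.02,off=0)
E
```

```text
label c [ 446.2 -410.2] size [27.  44.6] dir 22.9 t 55.0
 GO turn [-0.3  0.5 24.1] shift [  1.1   0.7 129.9] rows>=2.3
```

To row units: 127 mm / 500 = 0.254, 1.1 mm / 500 = 0.0022, 24 degrees / 90 = 0.2667.

Call:
send_rows --rows "-0.0033 0.0056 0.2667 0.0022 0.0014 0 1;-0.0033 0.0056 0.2667 0.0022 0.0014 0.04 1;-0.0033 0.0056 0.2667 0.0022 0.0014 0.14 1;-0.0033 0.0056 0.2667 0.0022 0.0014 0.23 1;-0.0033 0.0056 0.2667 0.0022 0.0014 0.254 1;-0.0033 0.0056 0.2667 0.0022 0.0014 0.254 0;-0.0033 0.0056 0.2667 0.0022 0.0014 0.254 -1;-0.0033 0.0056 0.2667 0.0022 0.0014 0.254 -1"

```text
time: 42.78
eef_pos: [0.4462, -0.4103, 0.0221]
tcp_rot: [0.98, 0.2, -0.0, 0.0]
contact_force: [0.9, -0.7, 4.8]
opening: 0.642
finger_force: 51.2
```

Call:
send_rows --rows "0 0 0 0 0 0 -1;0 0 0 0 0 0 -1;0 0 0 0 0 0 -1"

```text
time: 43.15
eef_pos: [0.4462, -0.4103, 0.0221]
tcp_rot: [0.98, 0.2, -0.0, 0.0]
contact_force: [0.5, 0.8, 6.4]
opening: 0.644
finger_force: 51.4
```

```bash
python3 - <<'E'
from h import *
print(TR()[0],curyaw()); go([.597,.1335,.22],1.9)
E
```

```text
[ 0.44615481 -0.41025879  0.02211987] 23.02968442495966
 GO turn [ 0.   0.  21.1] shift [ 351.4 -441.4 -198.1] rows>=9.6
```

To row units: -314 mm / 500 = -0.628, -198 mm / 500 = -0.396, 21 degrees / 90 = 0.2333.

Call:
send_rows --rows "0 0 0 0 0 -0.12 -1;0 0 0 0 0 -0.24 -1;0 0 0.2333 0.2 -0.2 -0.36 -1;0 0 0.2333 0.4 -0.4 -0.396 -1;0 0 0.2333 0.5 -0.628 -0.396 -1;0 0 0.2333 0.5 -0.628 -0.396 -1;0 0 0.2333 0.5 -0.628 -0.396 -1;0 0 0.2333 0.5 -0.628 -0.396 -1"

```text
time: 44.15
eef_pos: [0.5443, -0.0562, 0.2134]
tcp_rot: [1.0, 0.018, -0.002, -0.002]
contact_force: [-0.1, -0.3, -1.7]
opening: 0.644
finger_force: 50.5
```

```bash
python3 - <<'E'
from h import *
ctrl.read_camera('top')
print(TR()[0],curyaw(),ctrl.get_state()['opening']); go([.597,.1335,.20],1.9)
E
```

```text
[ 0.54559117 -0.04957572  0.21484054] 2.2901547704324763 0.6439193251658957
 GO turn [-0.5  0.   0.4] shift [  58.7 -180.7   16.5] rows>=3.1
```

To row units: -180 mm / 500 = -0.36, 58 mm / 500 = 0.116, -0.5 degrees / 90 = -0.0056.

Call:
send_rows --rows "-0.0056 0 0.0044 0.116 -0.36 0.03 -1;-0.0056 0 0.0044 0.116 -0.36 0.03 -1;-0.0056 0 0.0044 0.116 -0.36 0.03 -1;-0.0056 0 0.0044 0.116 -0.36 0.03 -1;-0.0056 0 0.0044 0.116 -0.36 0.03 -1;-0.0056 0 0.0044 0.116 -0.36 0.03 -1"

```text
time: 44.95
eef_pos: [0.596, 0.1222, 0.1986]
tcp_rot: [1.0, 0.013, -0.002, 0.003]
contact_force: [-0.7, 0.6, -1.6]
opening: 0.646
finger_force: 50.5
```

```bash
python3 - <<'E'
from h import *
c=shot('wrist','w10.png')
print(TR()[0],curyaw(),ctrl.get_state()['opening']); go([.597,.1335,.152],1.9)
E
```

```text
[0.59602635 0.12210717 0.19869463] 1.506195609798712 0.6425990048842418
 GO turn [ 0.3  0.2 -0.4] shift [  1.4 -11.6  46.6] rows>=0.8
```

View pics/w10.png

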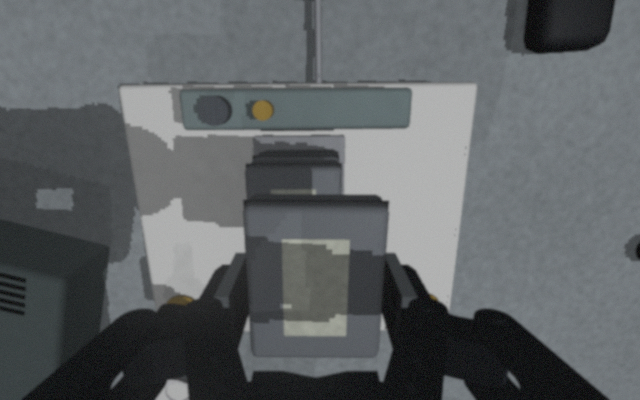

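To row units: 47 mm / 500 = 0.094, -11.6 mm / 500 = -0.0232, -0.4 degrees / 90 = -0.0044.

Call:
send_rows --rows "0.0033 0.0022 -0.0044 0.0024 -0.0232 0 -1;0.0033 0.0022 -0.0044 0.0024 -0.0232 0 -1;0.0033 0.0022 -0.0044 0.0024 -0.0232 0.06 -1;0.0033 0.0022 -0.0044 0.0024 -0.0232 0.09 -1;0.0033 0.0022 -0.0044 0.0024 -0.0232 0.094 -1;0.0033 0.0022 -0.0044 0.0024 -0.0232 0.094 -1"

```text
time: 45.75
eef_pos: [0.5972, 0.135, 0.152]
tcp_rot: [1.0, 0.018, 0.0, -0.0]
contact_force: [0.4, -0.2, -2.0]
opening: 0.643
finger_force: 50.5
```

To row units: 4.8 mm / 500 = 0.0096, 4 mm / 500 = 0.008.

Call:
send_rows --rows "0 0 0 0 0.002 0.004 -1;0 0 0 0 0.002 0.008 -1;0 0 0 0 0.002 0.0096 -1;0 0 0 0 0.002 0.0096 -1"

```text
time: 46.25
eef_pos: [0.5973, 0.134, 0.1477]
tcp_rot: [1.0, 0.018, 0.0, -0.0]
contact_force: [-0.1, -0.4, 2.7]
opening: 0.646
finger_force: 50.9
```

Call:
send_rows --rows "0 0 0 0 0 0 1;0 0 0 0 0 0 1;0 0 0 0 0 -0.1 1;0 0 0 0 0 -0.16 1;0 0 0 0 0.24 -0.16 1;0 0 0 0 0.4 -0.16 1;0 0 0 0 0.5 -0.16 1;0 0 0 0 0.6 -0.16 1"

```text
time: 47.25
eef_pos: [0.6055, -0.1177, 0.2265]
tcp_rot: [1.0, 0.018, 0.0, -0.0]
contact_force: [0.8, -0.1, 0.4]
opening: 1.002
finger_force: 0.0
```

```bash
python3 - <<'E'
from h import *
c=shot('top'); find(c,'case_1',8); find(c,'weight')
go([.597,-.282,.20],2)
E
```

```text
case_1 0.94 [ 0.3227 -0.3742  0.0194] [429. 283.]
case_1 0.68 [0.5979 0.1314 0.1478] [249. 183.]
case_1 0.63 [ 0.3995 -0.5392  0.0136] [482. 256.]
case_1 0.53 [0.5631 0.108  0.0725] [262. 201.]
weight 0.69 [ 0.6003 -0.2787  0.0132] [391. 191.]
 GO turn [-0.   0.  -0.3] shift [-13.4 162.8  26.2] rows>=2.6
```

To row units: 163 mm / 500 = 0.326, 26 mm / 500 = 0.052.

Call:
send_rows --rows "0 0 0 -0.026 0.326 0.052 1;0 0 0 -0.026 0.326 0.052 1;0 0 0 -0.026 0.326 0.052 1;0 0 0 -0.026 0.326 0.052 1;0 0 0 -0.026 0.326 0.052 1;0 0 0 -0.026 0.326 0.052 1"

```text
time: 48.15
eef_pos: [0.599, -0.2773, 0.2008]
tcp_rot: [1.0, 0.019, 0.0, -0.0]
contact_force: [0.2, -0.5, -0.3]
opening: 0.996
finger_force: 0.0
```

```bash
python3 - <<'E'
from h import *
ctrl.read_camera('top'); c=shot('wrist'); find(c,'weight'); print(TR()[0],curyaw()); save(c,'w11.pkl')
i=c['color'][100:330,170:460,::-1]; cv2.imwrite('pics/w11.png',cv2.resize(i,None,fx=2.5,fy=2.5,interpolation=3))
E
```

```text
weight 0.73 [ 0.7101 -0.363   0.059 ] [444.  44.]
weight 0.59 [ 0.6064 -0.2757  0.0156] [313. 172.]
[ 0.59881566 -0.27794408  0.20081628] 2.116792751734281
```

View pics/w11.png

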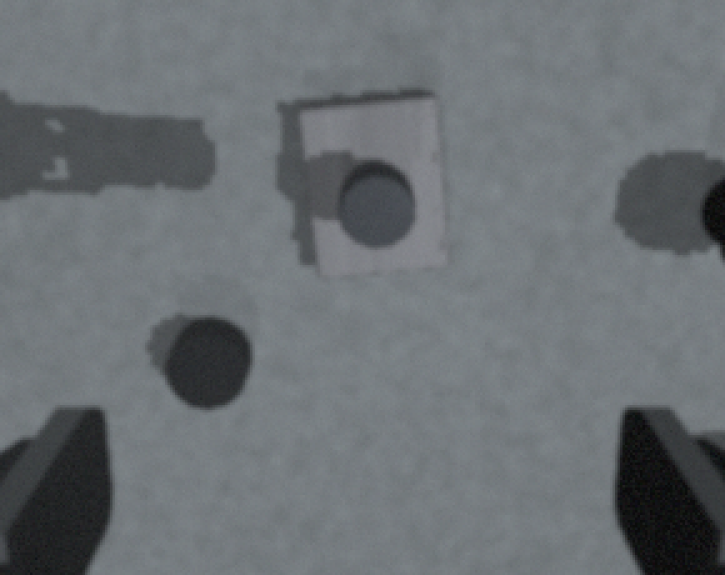

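```bash
python3 - <<'E'
from h import *
c=pickle.load(open('w11.pkl','rb'))
q=np.array([ray(c,u,.016)[:2] for u in((290,144),(344.8,138.4),(347.2,205.6),(296.8,210.4))]); print(q.round(4),q.mean(0))
for a,b in((0,3),(1,2),(0,1),(3,2)): e=q[a]-q[b]; print(np.linalg.norm(e).round(4),np.degrees(np.arctan2(e[1],e[0])).round(1))
k=ray(c,(320.8,183.2),.048)[:2]; print('knob',k)
go([*((q.mean(0)+k)/2),.045],2)
E
```

```text
[[ 0.6308 -0.2545]
 [ 0.6374 -0.3022]
 [ 0.5759 -0.3083]
 [ 0.5695 -0.2618]] [ 0.60340706 -0.28167376]
0.0617 6.8
0.0618 5.7
0.0482 97.9
0.047 97.9
knob [ 0.60457659 -0.28209166]
 GO turn [-0.  -0.   0.1] shift [  5.    4.2 155.8] rows>=2.5
```

To row units: 157 mm / 500 = 0.314, 4.2 mm / 500 = 0.0084, -5 degrees / 90 = -0.0556.

Call:
send_rows --rows "0 0 -0.0556 0.01 0.0084 0.1 1;0 0 -0.0556 0.01 0.0084 0.2 1;0 0 -0.0556 0.01 0.0084 0.29 1;0 0 -0.0556 0.01 0.0084 0.314 1;0 0 -0.0556 0.01 0.0084 0.314 0;0 0 -0.0556 0.01 0.0084 0.314 -1;0 0 -0.0556 0.01 0.0084 0.314 -1;0 0 -0.0556 0.01 0.0084 0.314 -1" --grip_force 70

```text
time: 49.3
eef_pos: [0.6048, -0.2837, 0.0461]
tcp_rot: [0.998, 0.061, 0.001, 0.001]
contact_force: [-0.2, 0.5, 5.0]
opening: 0.278
finger_force: 69.2
```

Call:
send_rows --rows "0 0 0 0 0 0 -1;0 0 0 0 0 0 -1"

```text
time: 49.55
eef_pos: [0.6048, -0.2837, 0.0461]
tcp_rot: [0.998, 0.061, 0.001, 0.001]
contact_force: [-0.4, 0.5, 5.3]
opening: 0.28
finger_force: 69.2
```

```bash
python3 - <<'E'
from h import *
print(TR()[0],curyaw()); go([.597,.1335,.25],2)
E
```

```text
[ 0.60484494 -0.28373537  0.04606639] 7.013459425182899
 GO turn [ 0.1 -0.1  5. ] shift [  43.7 -414.8 -204.3] rows>=7.4
```

To row units: -300 mm / 500 = -0.6, -204 mm / 500 = -0.408, 5 degrees / 90 = 0.0556.

Call:
send_rows --rows "0 0 0 0 0 -0.12 -1;0 0 0 0 0 -0.24 -1;0 0 0.0556 0.02 0 -0.36 -1;0 0 0.0556 0.088 -0.12 -0.408 -1;0 0 0.0556 0.088 -0.36 -0.408 -1;0 0 0.0556 0.088 -0.6 -0.408 -1;0 0 0.0556 0.088 -0.6 -0.408 -1;0 0 0.0556 0.088 -0.6 -0.408 -1"

```text
time: 50.55
eef_pos: [0.6093, 0.0218, 0.2463]
tcp_rot: [1.0, 0.018, -0.001, -0.0]
contact_force: [0.7, 0.9, -4.0]
opening: 0.281
finger_force: 70.1
```

```bash
python3 - <<'E'
from h import *
ctrl.read_camera('top')
print(TR()[0],curyaw(),ctrl.get_state()['opening']); go([.597,.1335,.245],2)
E
```

```text
[0.607844   0.02959452 0.24634848] 2.278399912880977 0.28180263203248723
 GO turn [-0.5  0.2  0.3] shift [  -6.7 -104.2    2.3] rows>=1.7
```

To row units: -104 mm / 500 = -0.208, -6.7 mm / 500 = -0.0134, -0.5 degrees / 90 = -0.0056.

Call:
send_rows --rows "-0.0056 0.0022 0.0033 -0.0134 -0.208 0 -1;-0.0056 0.0022 0.0033 -0.0134 -0.208 0 -1;-0.0056 0.0022 0.0033 -0.0134 -0.208 0 -1;-0.0056 0.0022 0.0033 -0.0134 -0.208 0 -1;-0.0056 0.0022 0.0033 -0.0134 -0.208 0 -1"

```text
time: 51.22
eef_pos: [0.6003, 0.1223, 0.2472]
tcp_rot: [1.0, 0.014, 0.001, 0.004]
contact_force: [-0.1, 0.3, -3.8]
opening: 0.278
finger_force: 70.6
```

```bash
python3 - <<'E'
from h import *
c=shot('wrist','w12.png')
print(TR()[0],curyaw(),ctrl.get_state()['opening']); go([.597,.1335,.196],2)
E
```

```text
[0.60036055 0.12225585 0.2473576 ] 1.6171591303426833 0.27754927129692203
 GO turn [ 0.5 -0.2 -0.4] shift [ -3.2 -11.8  51.3] rows>=0.8
```

View pics/w12.png

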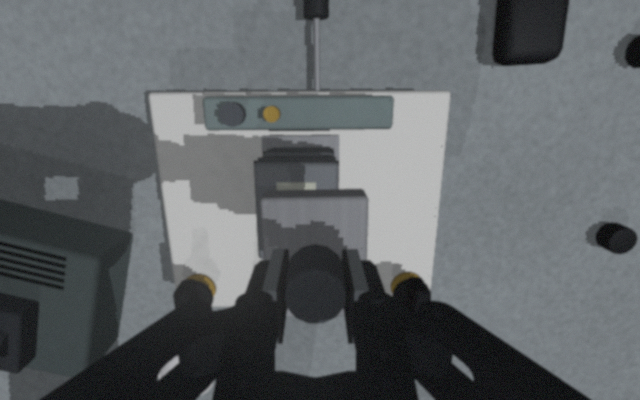

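To row units: 51 mm / 500 = 0.102, -3.2 mm / 500 = -0.0064, 0.5 degrees / 90 = 0.0056.

Call:
send_rows --rows "0.0056 -0.0022 -0.0044 -0.0064 -0.023 0 -1;0.0056 -0.0022 -0.0044 -0.0064 -0.023 0 -1;0.0056 -0.0022 -0.0044 -0.0064 -0.023 0.06 -1;0.0056 -0.0022 -0.0044 -0.0064 -0.023 0.094 -1;0.0056 -0.0022 -0.0044 -0.0064 -0.023 0.102 -1;0.0056 -0.0022 -0.0044 -0.0064 -0.023 0.102 -1"

```text
time: 52.02
eef_pos: [0.5971, 0.1345, 0.1967]
tcp_rot: [1.0, 0.018, -0.0, -0.0]
contact_force: [0.6, -0.3, -3.6]
opening: 0.278
finger_force: 70.6
```

To row units: 5 mm / 500 = 0.01, 4 mm / 500 = 0.008.

Call:
send_rows --rows "0 0 0 0 0.001 0.004 -1;0 0 0 0 0.001 0.008 -1;0 0 0 0 0.001 0.01 -1;0 0 0 0 0.001 0.01 -1"

```text
time: 52.52
eef_pos: [0.597, 0.134, 0.1917]
tcp_rot: [1.0, 0.018, -0.0, -0.0]
contact_force: [0.4, 0.1, -4.2]
opening: 0.281
finger_force: 70.8
```

To row units: 1.2 mm / 500 = 0.0024, 0.8 mm / 500 = 0.0016.

Call:
send_rows --rows "0 0 0 0 0 0.0016 -1;0 0 0 0 0 0.0024 -1;0 0 0 0 0 0.0024 -1"

```text
time: 52.9
eef_pos: [0.5973, 0.1341, 0.1914]
tcp_rot: [1.0, 0.019, 0.0, -0.0]
contact_force: [-0.8, -0.0, 1.5]
opening: 0.277
finger_force: 70.9
```

To row units: -120 mm / 500 = -0.24, -90 mm / 500 = -0.18.

Call:
send_rows --rows "0 0 0 0 0 0 1;0 0 0 0 0 0 1;0 0 0 0 0 -0.04 1;0 0 0 0 0 -0.12 1;0 0 0 -0.12 0 -0.18 1;0 0 0 -0.24 0 -0.18 1;0 0 0 -0.24 -0.12 -0.18 1;0 0 0 -0.24 -0.12 -0.18 1"

```text
time: 53.9
eef_pos: [0.4737, 0.1919, 0.2827]
tcp_rot: [1.0, 0.021, 0.002, -0.001]
contact_force: [-0.4, 0.5, 0.1]
opening: 1.003
finger_force: 0.0
```

```bash
python3 - <<'E'
from h import *
t=shot('top','t3.png'); find(t,'toggle_tip'); find(t,'toggle')
c=shot('wrist','w13.png'); find(c,'toggle_tip'); find(c,'toggle'); print(TR()[0]); print(px(c,[.412,.417,.162]))
i=cv2.imread('pics/top0.png'); g=i[200:280,110:200]
cv2.imwrite('pics/tog.png',np.vstack([cv2.resize(c['color'][:,:,::-1],(480,300)),cv2.resize(g,(480,300),interpolation=3)[:, :480]]))
print(ray(t,(151.5,241.8),.092),ray(t,(130.5,254.9),.162))
E
```

```text
toggle 0.66 [ 0.5967 -0.4181  0.0498] [441. 189.]
toggle_tip 0.76 [0.4226 0.4163 0.1527] [ 25. 252.]
toggle 0.7 [0.4188 0.423  0.1483] [ 22. 254.]
[0.4755395  0.18873719 0.28073456]
[ 17.47043813 269.96204607]
[0.44830861 0.40805067 0.092     ] [0.41021302 0.42874453 0.162     ]
```

View pics/tog.png

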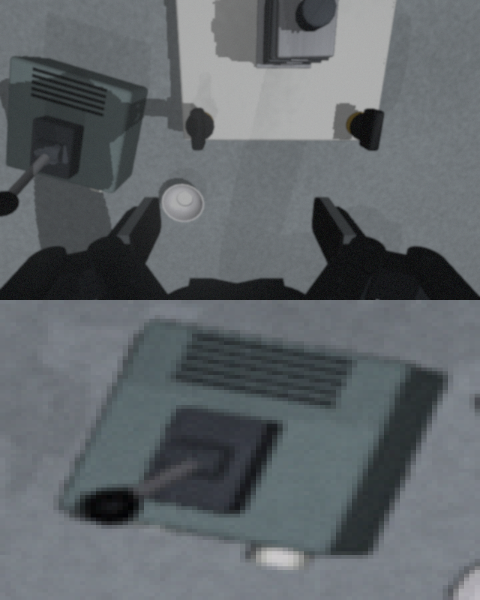

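```bash
python3 - <<'E'
from h import *
go([.374,.432,.27],75); print(np.round(ctrl.get_state()['qpos'],2))
E
```

```text
GO turn [ -0.  -0. -73.] shift [ -92.8 -246.7   10.9] rows>=6.8
[ 0.18 -0.1   1.94  0.    1.3   1.71]
```

To row units: -247 mm / 500 = -0.494, -93 mm / 500 = -0.186, -73 degrees / 90 = -0.8111.

Call:
send_rows --rows "0 0 -0.8111 -0.186 -0.494 0.016 -1;0 0 -0.8111 -0.186 -0.494 0.016 -1;0 0 -0.8111 -0.186 -0.494 0.016 -1;0 0 -0.8111 -0.186 -0.494 0.016 -1;0 0 -0.8111 -0.186 -0.494 0.016 -1;0 0 -0.8111 -0.186 -0.494 0.016 -1;0 0 -0.8111 -0.186 -0.494 0.016 -1;0 0 -0.8111 -0.186 -0.494 0.016 -1"

```text
time: 55.2
eef_pos: [0.3735, 0.4325, 0.2724]
tcp_rot: [0.794, 0.608, -0.0, -0.0]
contact_force: [0.6, -0.3, 0.2]
opening: 0.001
finger_force: 0.0
```

```bash
python3 - <<'E'
from h import *
c=shot('wrist'); find(c,'toggle_tip'); find(c,'toggle'); print(curyaw())
t=shot('scene'); find(t,'toggle_tip'); find(t,'toggle')
go([.374,.432,.173],75)
E
```

```text
toggle_tip 0.93 [0.4095 0.4275 0.1728] [370. 205.]
toggle 0.72 [0.4149 0.4324 0.17  ] [375. 195.]
74.95600612464973
 GO turn [-0. -0.  0.] shift [-0.5  1.3 99.6] rows>=1.6
```

To row units: 99 mm / 500 = 0.198, 75 mm / 500 = 0.15.

Call:
send_rows --rows "0 0 0 0 0 0.1 -1;0 0 0 0 0 0.198 -1;0 0 0 0 0 0.198 -1;0 0 0 0 0.04 0.198 -1;0 0 0 0 0.08 0.198 -1;0 0 0 0 0.12 0.198 -1;0 0 0 0 0.15 0.198 -1;0 0 0 0 0.15 0.198 -1"

```text
time: 56.5
eef_pos: [0.4469, 0.413, 0.1738]
tcp_rot: [0.793, 0.609, 0.0, -0.0]
contact_force: [-0.2, 0.3, -0.5]
opening: 0.003
finger_force: 0.0
```

To row units: 8 mm / 500 = 0.016, 4 mm / 500 = 0.008.

Call:
send_rows --rows "0 0 0 0 0.008 0 -1;0 0 0 0 0.016 0 -1;0 0 0 0 0.016 0 -1"

```text
time: 56.88
eef_pos: [0.4528, 0.4116, 0.1734]
tcp_rot: [0.793, 0.61, -0.0, -0.0]
contact_force: [-0.3, 0.4, 0.1]
opening: 0.003
finger_force: 0.1
```

To row units: 6 mm / 500 = 0.012, 3 mm / 500 = 0.006.

Call:
send_rows --rows "0 0 0 0 0.006 0 -1;0 0 0 0 0.012 0 -1;0 0 0 0 0.012 0 -1"

```text
time: 57.25
eef_pos: [0.4585, 0.4102, 0.1735]
tcp_rot: [0.793, 0.61, -0.0, -0.001]
contact_force: [-1.9, 0.5, 0.3]
opening: -0.003
finger_force: 0.9
```

To row units: 5 mm / 500 = 0.01, 3 mm / 500 = 0.006.

Call:
send_rows --rows "0 0 0 0 0.006 0 -1;0 0 0 0 0.01 0 -1;0 0 0 0 0.01 0 -1"

```text
time: 57.62
eef_pos: [0.4595, 0.41, 0.1734]
tcp_rot: [0.793, 0.61, -0.004, -0.004]
contact_force: [-12.1, 2.0, 4.3]
opening: -0.004
finger_force: 6.6
```

```bash
python3 - <<'E'
from h import *
print(TR()[0])
for n in('wrist','scene','top'):
    t=shot(n,'z_%s.png'%n); print(n); find(t,'toggle_tip'); find(t,'toggle')
E
```

```text
[0.45946094 0.40996218 0.17335729]
wrist
toggle_tip 0.66 [0.4793 0.4139 0.1702] [361. 269.]
toggle 0.62 [0.4838 0.4161 0.1707] [371. 262.]
scene
toggle_tip 0.59 [0.4907 0.4053 0.1637] [431. 134.]
toggle 0.44 [0.4859 0.4021 0.1595] [430. 135.]
top
```

To row units: -110 mm / 500 = -0.22, -60 mm / 500 = -0.12.

Call:
send_rows --rows "0 0 0 0 -0.06 0 -1;0 0 0 0 -0.1 0 -1;0 0 0 0 -0.1 -0.12 -1;0 0 0 0 -0.1 -0.22 -1;0 0 0 0 -0.1 -0.22 -1"

```text
time: 58.7
eef_pos: [0.4175, 0.4232, 0.2905]
tcp_rot: [0.793, 0.61, 0.006, 0.0]
contact_force: [0.5, 0.3, 0.4]
opening: -0.004
finger_force: 0.0
```

```bash
python3 - <<'E'
from h import *
ctrl.read_camera('top'); c=shot('wrist'); find(c,'toggle_tip')
t=shot('top'); find(t,'weight'); find(t,'case_1'); find(t,'toggle_tip'); find(t,'screw_l')
s=shot('scene'); a=s['color'][90:260,280:500,::-1]; cv2.imwrite('pics/end.png',cv2.resize(a,(776,600),interpolation=3))
E
```

```text
toggle_tip 0.87 [0.4756 0.4128 0.168 ] [398. 195.]
weight 0.88 [0.5922 0.1254 0.1594] [251. 184.]
case_1 0.6 [0.5634 0.1049 0.12  ] [260. 198.]
case_1 0.59 [ 0.4021 -0.5411  0.0167] [483. 255.]
case_1 0.57 [ 0.3253 -0.3786  0.0187] [430. 282.]
case_1 0.4 [0.5612 0.1086 0.0727] [262. 201.]
case_1 0.4 [ 0.7044 -0.3737  0.0622] [425. 153.]
toggle_tip 0.47 [0.4803 0.2296 0.098 ] [216. 229.]
screw_l 0.61 [0.487  0.0196 0.0913] [292. 226.]
screw_l 0.45 [0.4806 0.2288 0.0967] [216. 229.]
```

View pics/end.png

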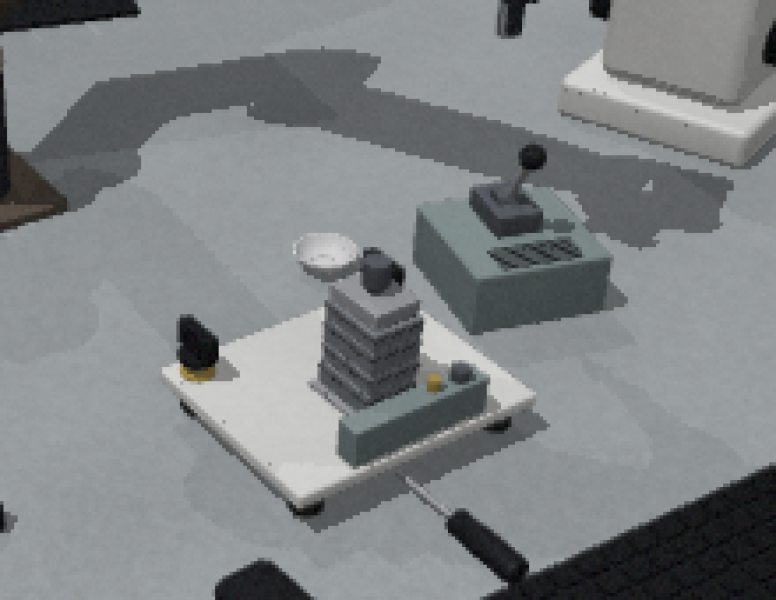

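```bash
python3 - <<'E'
from h import *
from scipy.optimize import least_squares
uv=[];cs=[]
for n,g0 in (('wrist',(398,195)),('scene',(431,134))):
    c=shot(n); u,v=g0; k=34 if n=='wrist' else 9
    g=c['color'][v-k:v+k,u-k:u+k].max(2); m=(g<(60)).astype(np.uint8)
    nn,l,st,ce=cv2.connectedComponentsWithStats(cv2.morphologyEx(m,cv2.MORPH_OPEN,np.ones((3,3)))); i=1+np.argmax(st[1:,4]); p=ce[i]+[u-k,v-k]; print(n,p,st[i]); uv.append(p); cs.append(c)
    for z in(.155,.162): print(z,ray(c,p,z))
for a in (.3,.4,.5): print(a, np.array([.411,.427])+(.038+.08*np.sin(a))*np.array([.966,-.259]), .092+.08*np.cos(a))
E
```

```text
wrist [413.962818   193.85420744] [  32   15   36   36 1022]
0.155 [0.48656613 0.4062227  0.155     ]
0.162 [0.4850972  0.40872702 0.162     ]
scene [430.74418605 134.13953488] [ 6  6  7  7 43]
0.155 [0.47921951 0.41370302 0.155     ]
0.162 [0.48848599 0.40444638 0.162     ]
0.3 [0.4705458  0.41103482] 0.16842691913004848
0.4 [0.47780225 0.40908925] 0.1656848795202308
0.5 [0.48475801 0.4072243 ] 0.16220660495122982
```

```bash
python3 -c "
from plant import ctrl
print(ctrl.sign_off())"
```

```text
the job is handed in; nothing more can be done
None
```

The job is handed in at about 59 s of robot time: the base is level by touch probing (within about 0.5 mm at four points), all four grey cases are in one column on the pad with the hold-down weight on top, and the toggle is fully over at its stop; the hand-in call returned no verdict.

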